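# Shut down the tray sealer and pack the last tubs

## Robot

A 6-joint arm with a two-finger parallel gripper is mounted at the origin on the work surface. World frame = base frame: x ahead of the robot, y to its left, z up, the work surface at z = 0. Lengths are in m, angles in rad, forces in N, time in s.
With the tool pointing down it reaches from about 0.25 to 0.775 m from the base axis. Payload 4 kg.
Tool frame: the origin (TCP) lies at the very end of the fingers, on their centre line; the grasp point (between the pads) lies 19 mm behind it; z points along the fingers, y is the line along which they close (so a half turn about z gives the same grasp; the last joint's range is limited). The gripper opens to 94 mm and grips with 3 to 60 N. Pads are 16 mm wide; open, the fingers measure 119 mm over their backs; the gripper's body (75 mm by 177 mm) begins 78 mm behind the grasp point.
Start: joints at [-1.424, 0.087, 1.371, -0, 1.684, -0.103], TCP at [0.136, -0.533, 0.176] pointing down, gripper open.
Joint ranges: [-3.1, 3.1], [-0.76, 2.03], [0.27, 2.55], [-1.08, 4.22], [0.17, 2.65], [-2.57, 2.57]. Speed limits (rad/s): [2.79, 2.79, 3.14, 3.14, 3.14, 3.14].

## Interface

Orientations are given as a unit quaternion [w, x, y, z].
In Python, from cell import sensors, imaging, r gives the robot as it stands.
- The arm moves only by the tool arm_command, never from a script. Its argument "deltas" is text: rows parted by semicolons, each of 6 numbers parted by spaces: the shift along the tool's x, y, z each as a share of 0.1 m, from -1 to 1, then the turn, a rotation vector about the tool's x, y, z each as a share of pi/4 rad, from -1 to 1. A call has 1 to 12 rows; each row is the pose to reach, as a shift and turn from the pose commanded when the call began, along the tool's axes at that moment; what a row does not reach only later rows make up. A row lasts 1/10 s, in which the tool goes at most 50 mm and 8.59 degrees, less where a joint would pass 70% of its speed; a pose out of reach is approached as far as the arm can. A call with a number of a shift or a turn outside -1 to 1 is refused whole. A call with a gripper value outside its range is refused whole. "grip" is the opening, from 0 (shut) to 1 (fully open), set as the call begins (left out, the last holds). The fingers move at their own pace and stop on an object; "squeeze" is the grip in N (left out, the last holds). Time passes only in rows, so rows that repeat a pose let the fingers close. It gives the time, the measured TCP pose, the force, the opening and the grip force at its end, in the units of the state.
- sensors.sense(): the state, without advancing time (a new reading comes with each control period).
- imaging.read_camera(name): name is "scene" or "top" or "wrist"; returns a dict with "pixels" (400x640x3 uint8, red, green, blue), "camera_matrix" (3x3 intrinsics, pixels), "k1" (the pictures are not rectified: a ray, as slopes to the right and down, at radius r is drawn at 1 + k1 r^2 times it, then the intrinsics apply), "world_from_camera" (4x4, takes a point from camera to world coordinates). Camera axes: x right, y down, z forward; pixel columns grow to the right and rows downward; lengths in m; the calibration is good to about 2 mm. A picture is of the moment at which its call begins. There is no depth.
- r.sign_off(): hands the job in; it is judged then, once.
The state is a dict: "t": time; "joint_pos": joint angles; "joint_vel": joint speeds; "joint_torque": joint torques, N m; "ee_pos": TCP position; "tcp_rot": TCP orientation; "wrist_force": force on the tool from outside, world axes, zero at the start; "moment": the same for the moment, N m; "grip_width": finger opening in m; "gripper_force": force on a finger pad.
Only numpy, scipy, OpenCV 4.12 (cv2) and the standard library are available. Lean on these libraries where they do the work, as an engineer would, in place of code of your own. Each camera call takes 0.05 s, during which the arm holds its last target. There are 200 camera calls.

## Task

Close down the sealing bench: first turn the sealer's heat dial fully anticlockwise to its off stop. While it cools, put every yellow-film tub on the bench into the cardboard shipping tray, side by side on its floor and not stacked. When all are packed, push the orange transport lock slide fully to the left, home against its end stop; leave the red-film reject tub and everything else where it is.

Things in the scene. Friction and masses are not known exactly. Their poses are not given: they have to be found in the camera images.
- dial (a joint): Heat dial of the sealer, angle in rad: 0 = fully anticlockwise (seen from above), its off end stop; grows as it is turned clockwise, up to 4.7 (hottest). It stands between 1.7 and 4.2 at the start. Friction torque 0.04 N m, no spring: it stays where it is left.
- dial_grip (a point): Point on the vertical turning axis of the black heat dial, left half of the sealer's deck, near the front. On a 44 mm disc stands a bar grip 42 mm long (this point's x axis, turning with the dial), 14 mm thick (y), 32 mm tall; this point is 7 mm below its top, 37 mm above the deck. A white line on top marks the bar's -x end; at off it points to the front, at the red mark.
- lock (a joint): Position of the orange transport lock slide in m: 0 = free (right-hand end, seen from the robot), 0.10 = locked, its end stop at the left-hand end. It stands between 0 and 0.03 at the start. Friction 1.5 N, no spring.
- lock_top (a point): Centre of the top face of the orange lock grip: an upright block 28 mm (this point's x axis) by 20 mm (y) and 40 mm tall, on a track 14 mm high and 150 mm long on the right half of the sealer's deck, near the front. It slides along this point's +y (to the left) to lock, towards a steel keeper block 30 mm tall beyond the track's left end, clear of the grip and only for looks.
- sealer: Fixed bench tray sealer: red casing with a steel deck 210 (x) x 390 mm (y), its top 70 mm above the bench; two dark jaw bars run along the rear half, up to 120 mm above the bench and at least 60 mm behind the dial's axis. Origin: centre of its underside, z up, x away from the robot, y to the left.
- tray: Fixed shallow brown cardboard shipping tray with open top, outer size 215 (x) x 260 (y) x 36 mm high, walls and floor 5 mm thick. Origin at the centre of its underside, z up. It has room for six tubs flat in one layer: two along x by three along y, each with its long side along x.
- reject: A reject tub of the same size as the others but with a RED film top with a black stripe. To be left where it is. Origin at its centre.
- label_roll: White paper label roll, ring of 60 mm diameter, 30 mm high. Leave alone.
- marker_pen: Blue marker pen, 130 x 14 x 14 mm, lying. Leave alone.
- spray_bottle: Clear bottle with red cap, 56 mm diameter, 150 mm tall, standing. Leave alone.
- bowl: Black plastic bowl, 150 mm diameter, 60 mm high. Leave alone.
- film_stack: Stack of blue lid sheets, one solid block 60 x 50 x 30 mm. Leave alone.
- tub1: A sealed snack tub: rigid white plastic box with a yellow film top crossed by a green stripe, 66 mm (x) x 42 mm (y) x 34 mm tall (z), about 90 g. Origin at its CENTRE, z up, 17 mm above the bench when it stands flat. None if this tub is absent in this run (4 to 6 of the six are there).
- tub2: A sealed snack tub: rigid white plastic box with a yellow film top crossed by a green stripe, 66 mm (x) x 42 mm (y) x 34 mm tall (z), about 90 g. Origin at its CENTRE, z up, 17 mm above the bench when it stands flat. None if this tub is absent in this run (4 to 6 of the six are there).
- tub3: A sealed snack tub: rigid white plastic box with a yellow film top crossed by a green stripe, 66 mm (x) x 42 mm (y) x 34 mm tall (z), about 90 g. Origin at its CENTRE, z up, 17 mm above the bench when it stands flat. None if this tub is absent in this run (4 to 6 of the six are there).
- tub4: A sealed snack tub: rigid white plastic box with a yellow film top crossed by a green stripe, 66 mm (x) x 42 mm (y) x 34 mm tall (z), about 90 g. Origin at its CENTRE, z up, 17 mm above the bench when it stands flat. None if this tub is absent in this run (4 to 6 of the six are there).
- tub5: A sealed snack tub: rigid white plastic box with a yellow film top crossed by a green stripe, 66 mm (x) x 42 mm (y) x 34 mm tall (z), about 90 g. Origin at its CENTRE, z up, 17 mm above the bench when it stands flat. None if this tub is absent in this run (4 to 6 of the six are there).
- tub6: A sealed snack tub: rigid white plastic box with a yellow film top crossed by a green stripe, 66 mm (x) x 42 mm (y) x 34 mm tall (z), about 90 g. Origin at its CENTRE, z up, 17 mm above the bench when it stands flat. None if this tub is absent in this run (4 to 6 of the six are there).
Things that resemble listed ones, but are neither listed nor needed, are in the scene too. What is shaped like the tub1 but turquoise is not meant.

How it is judged:
On the way, in this order (a step that is already met when the one before it is completed fails the run):
1. the heat dial is turned fully anticlockwise to its off stop (value of joint dial below 0.08 rad), for 0.2 s.
2. every yellow-film tub present lies in the shipping tray in one layer, released (x of tub1 in the frame of tray between -0.08 and 0.08 m and y of tub1 in the frame of tray between -0.108 and 0.108 m and z of each of tub1, tub2, tub3, tub4, tub5, tub6 in the frame of tray below 0.048 m and linear speed of each of tub1, tub2, tub3, tub4, tub5, tub6 below 0.03 m/s and x of tub2 in the frame of tray between -0.08 and 0.08 m and y of tub2 in the frame of tray between -0.108 and 0.108 m and x of tub3 in the frame of tray between -0.08 and 0.08 m and y of tub3 in the frame of tray between -0.108 and 0.108 m and x of tub4 in the frame of tray between -0.08 and 0.08 m and y of tub4 in the frame of tray between -0.108 and 0.108 m and x of tub5 in the frame of tray between -0.08 and 0.08 m and y of tub5 in the frame of tray between -0.108 and 0.108 m and x of tub6 in the frame of tray between -0.08 and 0.08 m and y of tub6 in the frame of tray between -0.108 and 0.108 m and contact force between each of tub1, tub2, tub3, tub4, tub5, tub6 and the fingers below 0.2 N), for 0.2 s.
3. the transport lock is slid fully home (value of joint lock above 0.095 m), for 0.2 s.
At the end, for the whole second after the job is handed in: the dial is within 0.08 rad of its off stop, the transport lock within 5 mm of its locked stop, and every yellow-film tub present is at rest in the tray: its centre inside the tray (within 80 mm of the tray's centre along x and 108 mm along y) and less than 48 mm above the bench, that is not stacked (value of joint dial below 0.08 rad and value of joint lock above 0.095 m and x of tub1 in the frame of tray between -0.08 and 0.08 m and y of tub1 in the frame of tray between -0.108 and 0.108 m and z of each of tub1, tub2, tub3, tub4, tub5, tub6 in the frame of tray below 0.048 m and linear speed of each of tub1, tub2, tub3, tub4, tub5, tub6 below 0.03 m/s and x of tub2 in the frame of tray between -0.08 and 0.08 m and y of tub2 in the frame of tray between -0.108 and 0.108 m and x of tub3 in the frame of tray between -0.08 and 0.08 m and y of tub3 in the frame of tray between -0.108 and 0.108 m and x of tub4 in the frame of tray between -0.08 and 0.08 m and y of tub4 in the frame of tray between -0.108 and 0.108 m and x of tub5 in the frame of tray between -0.08 and 0.08 m and y of tub5 in the frame of tray between -0.108 and 0.108 m and x of tub6 in the frame of tray between -0.08 and 0.08 m and y of tub6 in the frame of tray between -0.108 and 0.108 m); the robot touches nothing.
It fails at once if the red-film reject tub or another bystander is moved by more than 5 cm (distance of any of reject, label_roll, marker_pen, spray_bottle, bowl, film_stack from where it was at the start of the episode above 0.05 m).
Of tub1, tub2, tub3, tub4, tub5, tub6 only 4 to 6 are there at a start; the rules pass over those that are not, and their reading is None.
At some moment in a run one of tub1, tub2, tub3, tub4, tub5, tub6 may be knocked a few centimetres aside while the robot is not near it.
Once in a run the grip may slacken for a moment while it holds something.
It also fails if it takes over 210 s, if anything falls off the work surface, if the arm or the gripper's body presses on something with over 40 N, if the wrist force passes 120 N, or if a joint passes its speed limit or range.

## Working session

There is one attempt and no reset: what is moved stays moved. The work goes in short steps, Python scripts to look and compute and a tool call to move; the robot and the scene stay as the last step left them, time stands still between calls to the robot, and variables do not carry over. Pictures are saved under pics/ and viewed, at most 14 in all, crops included, and the job is handed in when it is done.

Besides the shell and the picture viewer there is one more tool, called after "Emit:" in YAML: its name, and indented under it one key for each argument. arm_command: Moves the arm, as the interface text tells. Its arguments: {"type":"object","properties":{"deltas":{"type":"string"},"grip":{"type":"number"},"squeeze":{"type":"number"}},"required":["deltas"]}

```bash
ls; mkdir -p pics
cat > h.py <<'E'
import numpy as np, cv2
from cell import sensors, imaging, r
def shot(cam,name=None):
    d=imaging.read_camera(cam)
    if name: cv2.imwrite(f'pics/{name}.png',d['pixels'][...,::-1])
    return d
def dist(d): return np.array([d['k1'],0,0,0,0],float)
def px2w(d,uv,z):
    p=cv2.undistortPointsIter(np.array(uv,float).reshape(-1,1,2),np.array(d['camera_matrix'],float),dist(d),None,None,(3,50,1e-10)).reshape(-1,2)
    T=np.array(d['world_from_camera']); ray=np.c_[p,np.ones(len(p))]@T[:3,:3].T
    z=np.broadcast_to(z,len(p)); s=(z-T[2,3])/ray[:,2]
    return T[:3,3]+ray*s[:,None]
def w2px(d,P):
    T=np.linalg.inv(np.array(d['world_from_camera'])); P=np.array(P,float).reshape(-1,3)
    return cv2.projectPoints(P,cv2.Rodrigues(T[:3,:3])[0],T[:3,3],np.array(d['camera_matrix'],float),dist(d))[0].reshape(-1,2)
E
python3 - <<'E'
from h import *
for c in ('top','scene'):
    d=shot(c,c+'0'); print(c,d['camera_matrix'],d['k1'],np.round(d['world_from_camera'],3))
print(sensors.sense())
E
```

```text
pics
top [[392.09447641   0.         319.02699507]
 [  0.         392.09447641 199.50937794]
 [  0.           0.           1.        ]] 0.005334711511713814 [[ 0.011 -0.994  0.104  0.392]
 [-1.    -0.012 -0.011  0.014]
 [ 0.012 -0.104 -0.994  1.314]
 [ 0.     0.     0.     1.   ]]
scene [[458.06527811   0.         315.81738391]
 [  0.         458.06527811 204.26638048]
 [  0.           0.           1.        ]] -0.05333178909957676 [[ 0.375  0.679 -0.631  1.505]
 [ 0.927 -0.281  0.248 -0.378]
 [-0.009 -0.678 -0.735  1.257]
 [ 0.     0.     0.     1.   ]]
{'t': 0.1, 'joint_pos': array([-1.42409707e+00,  8.78695671e-02,  1.37205649e+00,  8.02418910e-06,
        1.68359016e+00, -1.03104641e-01]), 'joint_vel': array([-0.00079526, -0.00068645, -0.00390604,  0.00103705,  0.00105615,
       -0.00144175]), 'joint_torque': array([ 2.72527148e-03, -3.41251767e+01, -3.03301799e+01,  7.21009634e-02,
        3.04348301e-02, -9.57888506e-05]), 'ee_pos': array([ 0.13588547, -0.53240024,  0.17495123]), 'tcp_rot': array([-9.61637483e-04,  9.92209372e-01,  1.24577835e-01, -1.69764499e-05]), 'wrist_force': array([ 0.29624151, -0.74355315, -0.31388985]), 'moment': array([-0.0175214, -0.0663327,  0.0181844]), 'gripper_force': 0.0, 'grip_width': 0.09401116607203744}
```

View pics/top0.png

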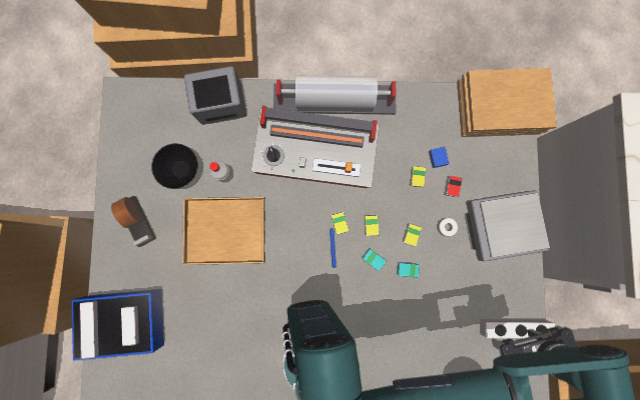

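View pics/scene0.png

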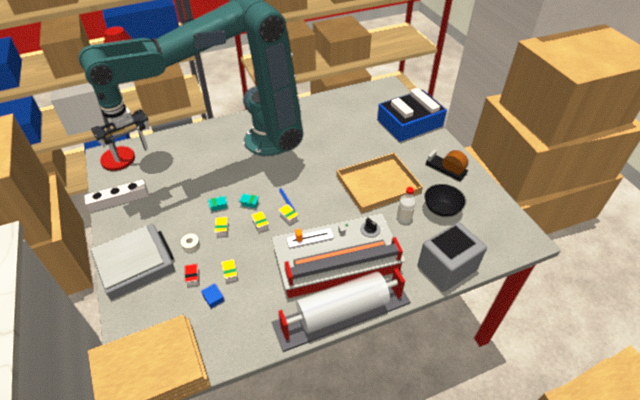

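The top view shows yellow-film tubs at (340,222), (372,225), (413,235) and (418,177). The red reject is at (454,186) and turquoise look-alikes are at (375,260) and (408,270). The dial is at (273,155), the orange lock at (348,167), and the tray is centred near (225,231). The yellow ones with a green stripe fit the description; I'll confirm with an enlarged crop.

```bash
cat >> h.py <<'E'
def tubs(d,zt=0.034):
    """yellow tubs from an image: list of (x,y,yaw of long axis, pixel)"""
    hsv=cv2.cvtColor(d['pixels'],cv2.COLOR_RGB2HSV)
    m=cv2.inRange(hsv,(24,120,110),(75,255,255)); out=[]
    m=cv2.morphologyEx(m,cv2.MORPH_CLOSE,np.ones((3,3)))
    for c in cv2.findContours(m,cv2.RETR_EXTERNAL,cv2.CHAIN_APPROX_NONE)[0]:
        if cv2.contourArea(c)<60: continue
        P=px2w(d,c.reshape(-1,2),zt)[:,:2]
        (cx,cy),(w,h),a=cv2.minAreaRect((P*1000).astype(np.float32))
        if w<h: a+=90
        a=(a+90)%180-90
        out.append((round(cx/1000,4),round(cy/1000,4),round(a,1),round(w),round(h),c.reshape(-1,2).mean(0).round(0)))
    return out
E
python3 - <<'E'
from h import *
d=shot('top'); 
for t in tubs(d): print(*t)
p=d['pixels'][...,::-1]
a=cv2.resize(p[140:290,320:470],(500,500),interpolation=cv2.INTER_CUBIC)[:, :]
b=cv2.resize(p[140:190,250:380],None,fx=6,fy=6,interpolation=cv2.INTER_CUBIC)
cv2.imwrite('pics/ca.png',a); cv2.imwrite('pics/cb.png',b)
# tray outer top corners, sealer deck corners
print(px2w(d,[(184,198),(265,198),(265,264),(184,264)],.036).round(3))
print(px2w(d,[(273,154)],.115).round(3),px2w(d,[(348,167)],.12).round(3),px2w(d,[(252,172),(372,187)],.07).round(3))
E
```

```text
0.4155 -0.3062 -17.8 39 62 [412. 234.]
0.4448 -0.1728 3.5 60 40 [372. 225.]
0.4506 -0.0681 16.7 63 40 [340. 223.]
0.6088 -0.3274 -1.0 40 61 [418. 176.]
[[0.526 0.44  0.036]
 [0.529 0.176 0.036]
 [0.315 0.171 0.036]
 [0.313 0.43  0.036]]
[[0.658 0.145 0.115]] [[ 0.619 -0.088  0.12 ]] [[ 0.609  0.216  0.07 ]
 [ 0.565 -0.169  0.07 ]]
```

View pics/ca.png

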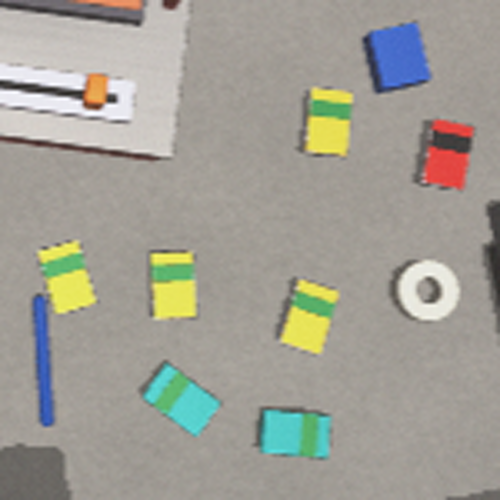

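View pics/cb.png

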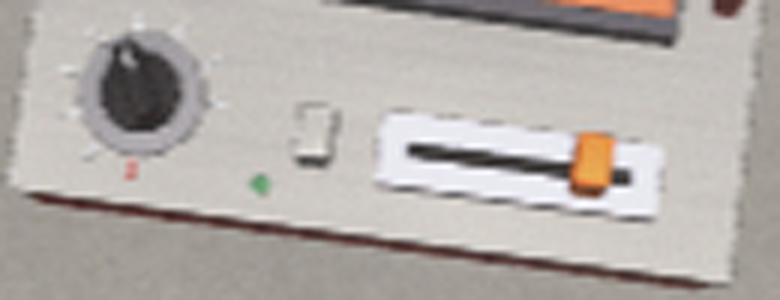

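Confirmed: there are four yellow/green tubs, one red/black reject and two turquoise decoys. The dial's white line points to the rear, slightly left, so roughly 2.9 rad. I'm moving towards the dial first.

Emit:
arm_command:
  deltas: "0 0 -0.4 0 0 0.318; 0 0 -0.75 0 0 0.318; 0 0 -0.75 0 0 0.318"
  grip: 0.5

```text
t: 0.45
ee_pos: [0.1363, -0.5351, 0.2569]
tcp_rot: [0.005, 1.0, -0.001, 0.001]
wrist_force: [-0.4, -1.2, 0.7]
grip_width: 0.0727
gripper_force: 0.0
```

Emit:
arm_command:
  deltas: "0.22 -0.32 0 0 0 0; 0.44 -0.65 0 0 0 0; 0.66 -0.97 0 0 0 0"

```text
t: 0.75
ee_pos: [0.2023, -0.4345, 0.2496]
tcp_rot: [-0.001, 1.0, -0.0, -0.0]
wrist_force: [0.2, -0.1, -0.3]
grip_width: 0.0497
gripper_force: 0.0
```

Emit:
arm_command:
  deltas: "0.22 -0.32 0 0 0 0; 0.44 -0.65 0 0 0 0; 0.66 -0.97 0 0 0 0"

```text
t: 1.05
ee_pos: [0.2683, -0.3371, 0.2498]
tcp_rot: [-0.001, 1.0, 0.0, -0.0]
wrist_force: [0.5, 0.8, 0.4]
grip_width: 0.0471
gripper_force: 0.0
```

Emit:
arm_command:
  deltas: "0.22 -0.32 0 0 0 0; 0.44 -0.65 0 0 0 0; 0.66 -0.97 0 0 0 0"

```text
t: 1.35
ee_pos: [0.3343, -0.2402, 0.2499]
tcp_rot: [-0.0, 1.0, 0.0, -0.0]
wrist_force: [-0.1, -1.1, -0.0]
grip_width: 0.0468
gripper_force: 0.0
```

Emit:
arm_command:
  deltas: "0.22 -0.32 0 0 0 0; 0.44 -0.65 0 0 0 0; 0.66 -0.97 0 0 0 0"

```text
t: 1.65
ee_pos: [0.4002, -0.1432, 0.2499]
tcp_rot: [-0.0, 1.0, 0.0, -0.001]
wrist_force: [0.4, 0.6, 0.1]
grip_width: 0.0469
gripper_force: 0.0
```

Emit:
arm_command:
  deltas: "0.22 -0.32 0 0 0 0; 0.44 -0.65 0 0 0 0; 0.66 -0.97 0 0 0 0"

```text
t: 1.95
ee_pos: [0.4662, -0.0462, 0.2498]
tcp_rot: [-0.0, 1.0, 0.001, -0.001]
wrist_force: [0.3, -0.3, 1.2]
grip_width: 0.0469
gripper_force: 0.0
```

Emit:
arm_command:
  deltas: "0.22 -0.32 0 0 0 0; 0.44 -0.65 0 0 0 0; 0.66 -0.97 0 0 0 0"

```text
t: 2.25
ee_pos: [0.5322, 0.0507, 0.2496]
tcp_rot: [0.0, 1.0, 0.001, -0.001]
wrist_force: [0.6, -0.4, 0.6]
grip_width: 0.0471
gripper_force: 0.0
```

Emit:
arm_command:
  deltas: "0.22 -0.32 0 0 0 0; 0.44 -0.65 0 0 0 0; 0.66 -0.97 0 0 0 0; 0.66 -0.97 0 0 0 0; 0.66 -0.97 0 0 0 0"

```text
t: 2.75
ee_pos: [0.5975, 0.1463, 0.2489]
tcp_rot: [0.001, 1.0, 0.001, -0.002]
wrist_force: [-0.5, -0.8, -0.4]
grip_width: 0.0469
gripper_force: 0.0
```

Run:
```python
from h import *
d=shot('wrist','w1'); print(np.round(d['world_from_camera'],3))
t=shot('top','t1')
for x in tubs(t): print(*x)
s=sensors.sense(); print(s['ee_pos'],s['tcp_rot'])
```

```text
[[ 0.001 -0.971 -0.237  0.664]
 [-1.    -0.001 -0.001  0.145]
 [ 0.001  0.237 -0.971  0.457]
 [ 0.     0.     0.     1.   ]]
0.4155 -0.3065 -16.6 39 63 [412. 234.]
0.4448 -0.1728 3.5 60 40 [372. 225.]
0.4506 -0.0681 16.7 63 40 [340. 223.]
0.6088 -0.3274 -1.0 40 61 [418. 176.]
[0.59737442 0.14513349 0.2506385 ] [ 3.79264773e-04  9.99999804e-01 -2.62168401e-04 -4.23515109e-04]
```

View pics/w1.png

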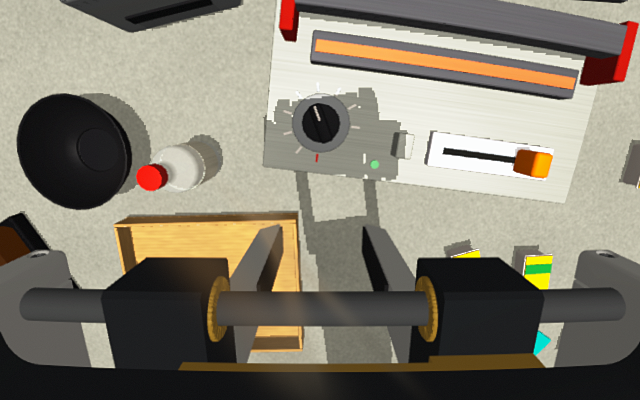

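Wrist view: the dial disc is near (321,123), the bar's white line near (318,112), the lock grip near (533,163) and the red off mark at (316,157). I'll enlarge the dial and lock.

Run:
```python
from h import *
d=shot('wrist')
p=d['pixels'][...,::-1]
a=cv2.resize(p[85:165,280:362],None,fx=6,fy=6,interpolation=cv2.INTER_CUBIC)
b=cv2.resize(p[130:190,500:560],None,fx=5,fy=5,interpolation=cv2.INTER_CUBIC)
o=np.zeros((480,492+300,3),np.uint8); o[:480,:492]=a; o[:300,492:]=b
cv2.imwrite('pics/w1c.png',o)
g=cv2.cvtColor(d['pixels'],cv2.COLOR_RGB2GRAY); w=g[100:135,305:340]; print(w[::1,::1][4:20,5:22])
```

```text
[[118 118 100  58  27  17  17  19  32  35  38  42  56  78 103 120 120]
 [ 65  51  29  18   9  11  19  19  14  10  16  21  20  25  31  39  45]
 [ 13  16  61 104  64  20  23  24  20  15  20  25  24  23  21  21  17]
 [  9  26 132 214 178  49  19  24  22  17  20  26  27  27  28  25  25]
 [ 14  23 103 190 189  93  23  24  23  19  16  20  27  26  26  27  27]
 [ 17  18  69 160 188 103  22  22  26  21  16  21  28  27  25  28  27]
 [ 16  11  29 131 212 174  47  16  24  23  15  17  24  27  26  26  27]
 [ 17  17  16  74 164 186  97  25  22  24  19  17  19  26  26  27  26]
 [ 17  17  17  65 157 201 137  30  20  24  20  15  18  25  24  26  24]
 [ 15  15  14  32 134 210 175  49  16  23  23  19  15  22  26  25  26]
 [ 15  16  15  15  72 161 189 105  25  20  24  19  17  22  28  27  25]
 [ 13  18  16  12  30 132 210 174  51  19  24  22  16  18  25  27  26]
 [ 14  14  17  15  22  99 185 186  92  23  21  24  18  16  21  26  25]
 [ 15  15  17  15  18  66 158 188 110  27  21  25  20  17  23  26  26]
 [ 21  14  15  17  14  31 131 208 175  52  18  23  21  17  19  26  24]
 [ 21  17  17  16  17  16  76 169 186  91  26  23  23  18  14  20  26]]
```

View pics/w1c.png

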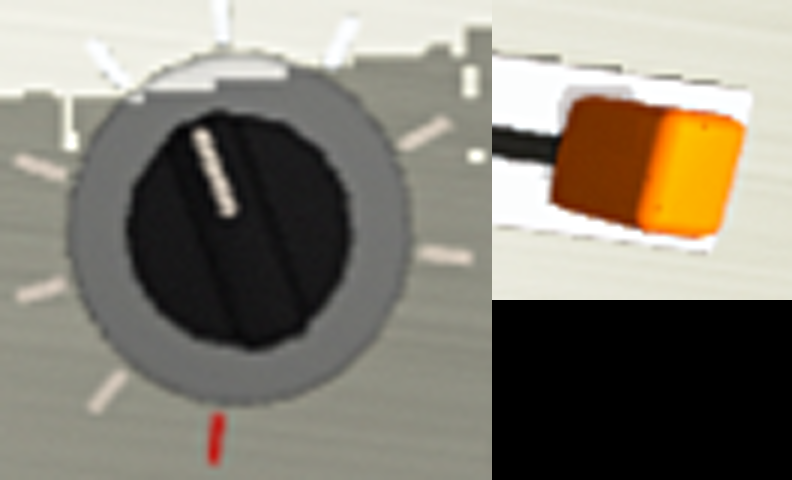

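Run:
```python
from h import *
d=shot('wrist')
L=px2w(d,[(313.3,107),(318.3,120.5),(320,123.8)],.114); print(L.round(4))
v=L[0]-L[1]; print('line yaw',np.degrees(np.arctan2(v[1],v[0])))
print('disc',px2w(d,[(280+240/6,85+228/6)],.080).round(4), 'red',px2w(d,[(280+216/6,85+440/6)],.07).round(4))
c=[(660,105),(745,120),(720,238),(640,225)]; c=[(500+(a-492)/5,130+b/5) for a,b in c]
K=px2w(d,c,.124); print(K.round(4),K.mean(0).round(4))
t=px2w(d,[(441,151),(530,160)],.084); v=t[0]-t[1]; print('slot yaw',np.degrees(np.arctan2(v[1],v[0]))-90)
# tray corners in wrist
```

```text
[[0.6793 0.1527 0.114 ]
 [0.6655 0.1475 0.114 ]
 [0.6621 0.1457 0.114 ]]
line yaw 20.55344676205998
disc [[0.6629 0.1459 0.08  ]] red [[0.6209 0.151  0.07  ]]
[[ 0.6353 -0.082   0.124 ]
 [ 0.6322 -0.1017  0.124 ]
 [ 0.6066 -0.1001  0.124 ]
 [ 0.6094 -0.0814  0.124 ]] [ 0.6209 -0.0913  0.124 ]
slot yaw -5.220968018247291
```

Emit:
arm_command:
  deltas: "0.4 -0.01 0 0 0 -0.2; 0.65 -0.01 0 0 0 -0.456; 0.65 -0.01 0 0 0 -0.456; 0.65 -0.01 0 0 0 -0.456; 0.65 -0.01 0 0 0 -0.456"
  grip: 0.45

```text
t: 3.45
ee_pos: [0.6627, 0.1463, 0.2518]
tcp_rot: [0.0, 0.984, 0.177, 0.0]
wrist_force: [-0.3, 0.3, -0.3]
grip_width: 0.0421
gripper_force: 0.0
```

Emit:
arm_command:
  deltas: "0 0 0.4 0 0 0; 0 0 0.8 0 0 0; 0 0 0.9 0 0 0; 0 0 0.9 0 0 0"

```text
t: 3.85
ee_pos: [0.6613, 0.1467, 0.1592]
tcp_rot: [-0.0, 0.984, 0.178, -0.002]
wrist_force: [0.6, -0.5, 0.3]
grip_width: 0.0428
gripper_force: 0.0
```

Emit:
arm_command:
  deltas: "0 0 0.3 0 0 0; 0 0 0.6 0 0 0; 0 0 0.72 0 0 0; 0 0 0.72 0 0 0; 0 0 0.72 0 0 0"

```text
t: 4.35
ee_pos: [0.6643, 0.1472, 0.0916]
tcp_rot: [0.0, 0.984, 0.178, 0.002]
wrist_force: [0.2, -0.1, 0.6]
grip_width: 0.0425
gripper_force: 0.0
```

Emit:
arm_command:
  deltas: "0 0 0 0 0 0; 0 0 0 0 0 0; 0 0 0 0 0 0; 0 0 0 0 0 0; 0 0 0 0 0 0; 0 0 0 0 0 0; 0 0 0 0 0 0"
  grip: 0
  squeeze: 20

```text
t: 5.05
ee_pos: [0.6629, 0.147, 0.0888]
tcp_rot: [0.0, 0.984, 0.178, -0.0]
wrist_force: [-0.3, 0.4, 0.0]
grip_width: 0.0
gripper_force: 0.0
```

Fingers closed on nothing, which I didn't expect. I'm looking.

Run:
```python
from h import *
d=shot('wrist','w2'); s=sensors.sense(); print(s['grip_width'],s['gripper_force'],s['ee_pos'])
```

```text
0.0004736257238291672 0.0 [0.66288835 0.1470687  0.08884183]
```

View pics/w2.png

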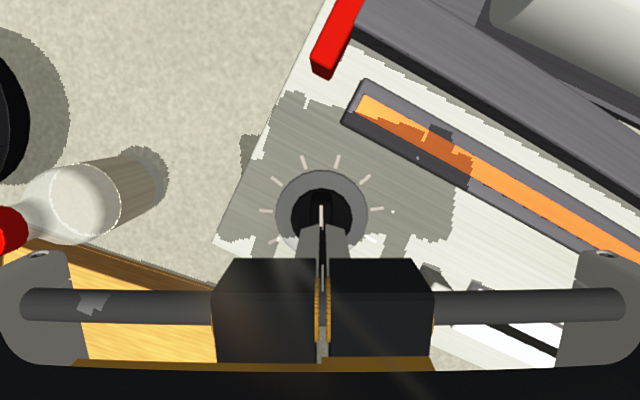

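Run:
```python
from h import *
d=shot('wrist'); s=sensors.sense(); p=s['ee_pos']
print('tcp',w2px(d,[p])[0],'grasp',w2px(d,[p+[0,0,.019]])[0],'disc ctr at z .07,.08,.082,.114', px2w(d,[(321,214)],.07),px2w(d,[(321,212)],.082),px2w(d,[(320,205),(320,225)],.114))
T=np.array(d['world_from_camera']);print(T.round(4))
b=cv2.resize(d['pixels'][160:260,250:390,::-1],None,fx=5.5,fy=5.5,interpolation=cv2.INTER_CUBIC); cv2.imwrite('pics/w2c.png',b)
```

```text
tcp [321.00905491 221.30907466] grasp [320.90888066 230.46860582] disc ctr at z .07,.08,.082,.114 [[0.66257654 0.14700288 0.07      ]] [[0.6672193  0.14869252 0.082     ]] [[0.67958991 0.15382712 0.114     ]
 [0.6679318  0.14948736 0.114     ]]
[[ 0.3503 -0.9106 -0.2192  0.7248]
 [-0.9366 -0.3406 -0.082   0.1694]
 [ 0.      0.234  -0.9722  0.2976]
 [ 0.      0.      0.      1.    ]]
```

View pics/w2c.png

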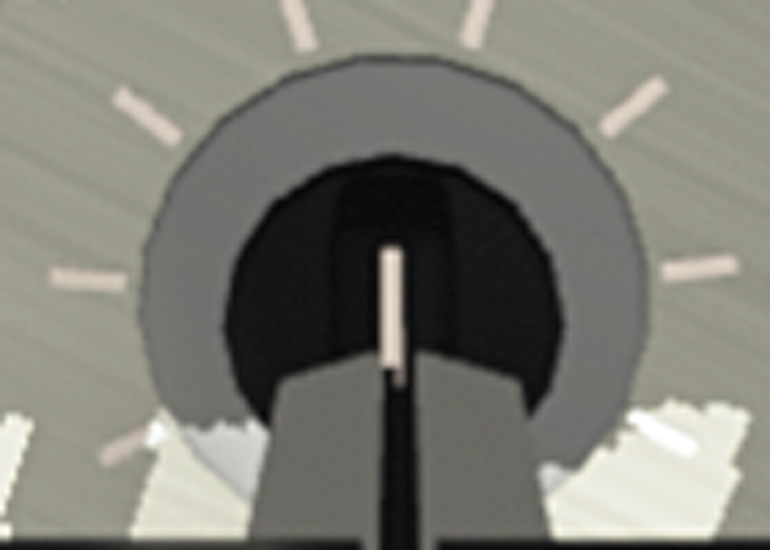

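Emit:
arm_command:
  deltas: "0 0 0 0 0 -0.2; 0 0 0 0 0 -0.4; 0 0 0 0 0 -0.4; 0 0 0 0 0 -0.4"

```text
t: 5.55
ee_pos: [0.6629, 0.1471, 0.0889]
tcp_rot: [0.0, 0.944, 0.329, -0.0]
wrist_force: [0.8, -0.3, -0.3]
grip_width: 0.0006
gripper_force: 0.0
```

Run:
```python
from h import *
d=shot('wrist'); s=sensors.sense(); print(s['grip_width'],s['gripper_force'],s['ee_pos'],s['tcp_rot'],s['moment'],s['wrist_force'],s['t'])
b=cv2.resize(d['pixels'][160:260,250:390,::-1],None,fx=4,fy=4,interpolation=cv2.INTER_CUBIC); cv2.imwrite('pics/w3c.png',b)
print(d['camera_matrix'][0])
```

```text
0.0003914317235695953 0.0 [0.66294578 0.14705859 0.08895157] [ 6.23453336e-05  9.44428208e-01  3.28717746e-01 -6.03092210e-06] [-0.01764503  0.00298589  0.01691579] [ 0.22127083 -0.27942487 -0.04366226] 5.6
[320.08190577   0.         322.11237913]
```

View pics/w3c.png

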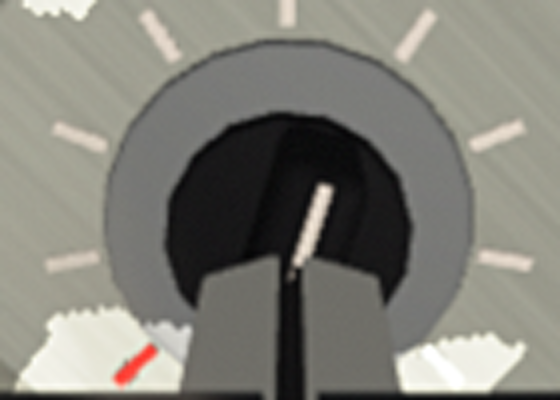

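Emit:
arm_command:
  deltas: "0 0 0.02 0 0 0; 0 0 0.04 0 0 0; 0 0 0.05 0 0 0; 0 0 0.05 0 0 0"

```text
t: 6.0
ee_pos: [0.6631, 0.1471, 0.0848]
tcp_rot: [0.0, 0.944, 0.33, 0.0]
wrist_force: [-1.5, 0.7, 3.7]
grip_width: 0.0003
gripper_force: 1.9
```

Run:
```python
from h import *
s=sensors.sense(); print(s['ee_pos'],s['wrist_force'])
d=shot('scene'); print(w2px(d,[s['ee_pos'],s['ee_pos']+[0,0,.03]]))
p=d['pixels'][180:260,330:430,::-1]; cv2.imwrite('pics/s2c.png',cv2.resize(p,None,fx=7,fy=7,interpolation=cv2.INTER_CUBIC))
```

```text
[0.6630847  0.14707755 0.0848158 ] [-1.51839077  0.65140621  3.71221293]
[[370.41334068 226.94230692]
 [371.13492255 221.07420761]]
```

View pics/s2c.png

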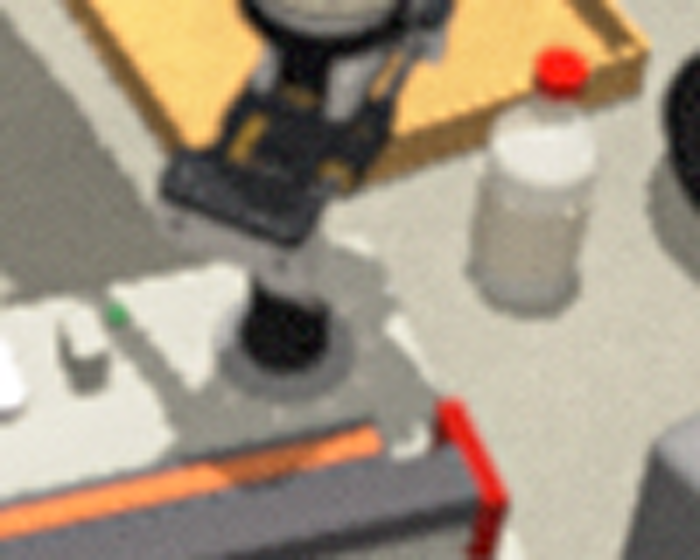

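Contact is at the bar's top, with the reported TCP at 0.085. The images also show the real fingertips about 29 mm short of the reported TCP. I'll lift, open, realign and go about 27 mm lower.

Emit:
arm_command:
  deltas: "0 0 -0.3 0 0 0.1; 0 0 -0.3 0 0 0.25; 0 0 -0.3 0 0 0.4; 0 0 -0.3 0 0 0.4; 0 0 -0.3 0 0 0.4; 0 0 -0.3 0 0 0.4"
  grip: 0.45

```text
t: 6.65
ee_pos: [0.6627, 0.147, 0.1133]
tcp_rot: [0.0, 0.984, 0.179, -0.0]
wrist_force: [0.3, 0.7, -0.0]
grip_width: 0.0416
gripper_force: 0.0
```

Emit:
arm_command:
  deltas: "0 0 0.2 0 0 0; 0 0 0.4 0 0 0; 0 0 0.5 0 0 0; 0 0 0.56 0 0 0; 0 0 0.56 0 0 0"

```text
t: 7.15
ee_pos: [0.6624, 0.147, 0.0569]
tcp_rot: [-0.0, 0.984, 0.178, -0.001]
wrist_force: [0.3, -0.3, -0.2]
grip_width: 0.0426
gripper_force: 0.0
```

Emit:
arm_command:
  deltas: "0 0 0 0 0 0; 0 0 0 0 0 0; 0 0 0 0 0 0; 0 0 0 0 0 0; 0 0 0 0 0 0; 0 0 0 0 0 0"
  grip: 0
  squeeze: 20

```text
t: 7.75
ee_pos: [0.6631, 0.1479, 0.0588]
tcp_rot: [-0.001, 0.984, 0.178, 0.001]
wrist_force: [-0.1, 2.3, 3.7]
grip_width: 0.014
gripper_force: 20.0
```

Emit:
arm_command:
  deltas: "0 0 0 0 0 -0.18; 0 0 0 0 0 -0.36; 0 0 0 0 0 -0.54; 0 0 0 0 0 -0.72; 0 0 0 0 0 -0.9; 0 0 0 0 0 -1; 0 0 0 0 0 -1"

```text
t: 8.45
ee_pos: [0.6635, 0.1475, 0.0588]
tcp_rot: [0.0, 0.841, 0.541, 0.001]
wrist_force: [-0.4, 1.5, 3.0]
grip_width: 0.0134
gripper_force: 20.0
```

Emit:
arm_command:
  deltas: "0 0 0 0 0 -0.18; 0 0 0 0 0 -0.36; 0 0 0 0 0 -0.54; 0 0 0 0 0 -0.72; 0 0 0 0 0 -0.9; 0 0 0 0 0 -1; 0 0 0 0 0 -1"

```text
t: 9.15
ee_pos: [0.664, 0.1475, 0.0588]
tcp_rot: [0.001, 0.571, 0.821, 0.001]
wrist_force: [1.5, 2.2, 2.5]
grip_width: 0.0138
gripper_force: 20.0
```

Emit:
arm_command:
  deltas: "0 0 0 0 0 -0.18; 0 0 0 0 0 -0.36; 0 0 0 0 0 -0.54; 0 0 0 0 0 -0.72; 0 0 0 0 0 -0.9; 0 0 0 0 0 -1; 0 0 0 0 0 -1"

```text
t: 9.85
ee_pos: [0.6644, 0.1479, 0.0588]
tcp_rot: [0.002, 0.213, 0.977, 0.001]
wrist_force: [3.2, 2.9, 2.0]
grip_width: 0.0138
gripper_force: 20.0
```

Emit:
arm_command:
  deltas: "0 0 0 0 0 -0.15; 0 0 0 0 0 -0.3; 0 0 0 0 0 -0.35; 0 0 0 0 0 -0.4; 0 0 0 0 0 -0.4; 0 0 0 0 0 -0.4"

```text
t: 10.45
ee_pos: [0.6645, 0.1481, 0.0588]
tcp_rot: [0.002, 0.059, 0.998, 0.001]
wrist_force: [4.4, 4.4, 2.2]
grip_width: 0.0138
gripper_force: 20.0
```

Run:
```python
from h import *
s=sensors.sense(); q=s['tcp_rot']; print(s['ee_pos'],s['moment'],s['wrist_force'],np.degrees(2*np.arctan2(q[2],q[1])),s['grip_width'])
```

```text
[0.66446312 0.14809253 0.05882856] [ 0.82321891 -0.78879573 -0.06424799] [4.40154717 4.38453689 2.20933039] 173.2904968012403 0.013754794702561858
```

Emit:
arm_command:
  deltas: "0 0 0 0 0 -0.06; 0 0 0 0 0 -0.12; 0 0 0 0 0 -0.15; 0 0 0 0 0 -0.15; 0 0 0 0 0 -0.15"

```text
t: 10.95
ee_pos: [0.6646, 0.1481, 0.0588]
tcp_rot: [0.002, 0.0, 1.0, 0.001]
wrist_force: [3.6, 4.2, 2.4]
grip_width: 0.0149
gripper_force: 21.8
```

Run:
```python
from h import *
s=sensors.sense(); q=s['tcp_rot']; print(s['ee_pos'],s['moment'],s['wrist_force'],np.degrees(2*np.arctan2(q[2],q[1])),s['grip_width'])
```

```text
[0.66456868 0.14805949 0.05878028] [ 0.85781117 -0.8118071  -0.53922757] [3.59888361 4.22115386 2.42180047] 179.96587464323972 0.014935508060920205
```

The moment jumped to 0.54 N m, so the dial is at its stop. I'm releasing, lifting, and going over to the nearest tub.

Emit:
arm_command:
  deltas: "0 0 0 0 0 0.05; 0 0 0 0 0 0.05; 0 0 0 0 0 0.05; 0 0 0 0 0 0.05; 0 0 -0.4 0 0 0.05; 0 0 -0.8 0 0 0.05; 0 0 -1 0 0 0.05; 0 0 -1 0 0 0.05"
  grip: 0.45

```text
t: 11.75
ee_pos: [0.6651, 0.1471, 0.1631]
tcp_rot: [0.004, 0.018, 1.0, 0.0]
wrist_force: [-0.3, -0.7, -0.4]
grip_width: 0.0424
gripper_force: 0.0
```

Emit:
arm_command:
  deltas: "0.33 -0.35 0 0 0 0; 0.67 -0.71 0 0 0 0; 0.67 -0.71 0 0 0 0"

```text
t: 12.05
ee_pos: [0.5875, 0.075, 0.1536]
tcp_rot: [-0.005, 0.019, 1.0, -0.001]
wrist_force: [0.6, -0.9, -0.2]
grip_width: 0.0423
gripper_force: 0.0
```

Emit:
arm_command:
  deltas: "0.33 -0.35 0 0 0 0; 0.67 -0.71 0 0 0 0; 0.67 -0.71 0 0 0 0"
  grip: 0.66

```text
t: 12.35
ee_pos: [0.52, 0.0072, 0.1555]
tcp_rot: [-0.003, 0.019, 1.0, -0.001]
wrist_force: [-0.7, 0.4, -0.9]
grip_width: 0.0608
gripper_force: 0.0
```

Emit:
arm_command:
  deltas: "0.33 -0.35 0 0 0 -0.15; 0.67 -0.71 0 0 0 -0.3; 0.67 -0.71 0 0 0 -0.3; 0.67 -0.71 0 0 0 -0.3; 0.67 -0.71 0 0 0 -0.3"

```text
t: 12.85
ee_pos: [0.4558, -0.058, 0.1577]
tcp_rot: [0.0, -0.1, 0.995, 0.0]
wrist_force: [0.7, -0.2, 0.1]
grip_width: 0.062
gripper_force: 0.0
```

```bash
cat >> h.py <<'E'
def state():
    s=sensors.sense(); q=s['tcp_rot']; y=np.degrees(2*np.arctan2(q[2],q[1]))
    print('t',round(s['t'],2),'tcp',s['ee_pos'].round(4),'yaw',round(y,1),'w',round(s['grip_width'],4),'F',s['wrist_force'].round(1))
    return s['ee_pos'],y
def go(x,y,z,yaw):
    """print tool-axis shift (units of .1 m) and turn (pi/4) to reach reported TCP x,y,z,yaw"""
    p,a=state(); a=np.radians(a); d=np.array([x,y,z])-p
    X=np.array([np.cos(a),np.sin(a)]); Y=np.array([np.sin(a),-np.cos(a)])
    dy=(np.degrees(a)-yaw+180)%360-180
    print('go',np.round([10*d[:2]@X,10*d[:2]@Y,-10*d[2],dy/45],3))
E
python3 - <<'E'
from h import *
t=shot('top')
for x in tubs(t): print(*x)
p=t['pixels'][...,::-1]
go(.462,-.0646,-.021,196.7)
d=shot('wrist'); print('A px',w2px(d,[[.4506,-.0681,.034]]))
for x in tubs(d): print(*x)
E
```

```text
0.4155 -0.3065 -16.6 39 63 [412. 234.]
0.6088 -0.3274 -1.0 40 61 [418. 176.]
t 12.9 tcp [ 0.4558 -0.0579  0.1577] yaw 191.6 w 0.0618 F [-0.9  0.  -0.1]
go [-0.047 -0.078  1.787 -0.114]
A px [[314.53959502 182.4271434 ]]
0.6032 -0.33 -6.0 40 55 [ 72. 260.]
0.4447 -0.0723 16.9 53 39 [312. 176.]
0.4435 -0.1753 2.7 64 40 [215. 155.]
0.4142 -0.3089 -17.4 40 64 [ 92. 102.]
0.3393 -0.1736 -35.2 16 40 [231.  51.]
```

Emit:
arm_command:
  deltas: "-0.05 -0.08 0.3 0 0 -0.11; -0.05 -0.08 0.6 0 0 -0.11; -0.05 -0.08 0.9 0 0 -0.11; -0.05 -0.08 0.9 0 0 -0.11"

```text
t: 13.35
ee_pos: [0.4582, -0.0639, 0.0632]
tcp_rot: [-0.005, -0.144, 0.99, 0.002]
wrist_force: [-0.6, 0.5, -0.6]
grip_width: 0.062
gripper_force: 0.0
```

Emit:
arm_command:
  deltas: "0 0 0.3 0 0 0; 0 0 0.6 0 0 0; 0 0 0.75 0 0 0; 0 0 0.85 0 0 0; 0 0 0.85 0 0 0"

```text
t: 13.85
ee_pos: [0.4614, -0.0653, -0.0172]
tcp_rot: [-0.0, -0.144, 0.99, 0.0]
wrist_force: [-0.1, 0.2, -0.6]
grip_width: 0.062
gripper_force: 0.0
```

Emit:
arm_command:
  deltas: "0 0 0 0 0 0; 0 0 0 0 0 0; 0 0 0 0 0 0; 0 0 0 0 0 0; 0 0 0 0 0 0; 0 0 0 0 0 0"
  grip: 0
  squeeze: 20

```text
t: 14.45
ee_pos: [0.4623, -0.066, -0.0157]
tcp_rot: [0.001, -0.143, 0.99, -0.001]
wrist_force: [0.6, 0.1, 6.3]
grip_width: 0.0417
gripper_force: 20.0
```

Emit:
arm_command:
  deltas: "0 0 -0.3 0 0 0; 0 0 -0.7 0 0 0.15; 0 0 -1 0 0 0.3; 0 0 -1 0 0 0.37; 0 0 -1 0 0 0.37"
  squeeze: 30

```text
t: 14.95
ee_pos: [0.4614, -0.0658, 0.0836]
tcp_rot: [0.001, 0.001, 1.0, -0.0]
wrist_force: [0.1, -0.5, -2.3]
grip_width: 0.0415
gripper_force: 30.0
```

Emit:
arm_command:
  deltas: "-0.02 0.4 0 0 0 0; -0.04 0.85 0 0 0 0; -0.04 0.85 0 0 0 0"

```text
t: 15.25
ee_pos: [0.4639, 0.0236, 0.0812]
tcp_rot: [-0.002, -0.002, 1.0, 0.001]
wrist_force: [0.3, -0.3, -1.5]
grip_width: 0.0414
gripper_force: 30.0
```

Emit:
arm_command:
  deltas: "-0.02 0.4 0 0 0 0; -0.04 0.85 0 0 0 0; -0.04 0.85 0 0 0 0"

```text
t: 15.55
ee_pos: [0.4684, 0.108, 0.0814]
tcp_rot: [-0.002, -0.002, 1.0, 0.001]
wrist_force: [0.5, -1.1, -1.9]
grip_width: 0.042
gripper_force: 30.0
```

Emit:
arm_command:
  deltas: "-0.02 0.4 0 0 0 0; -0.04 0.85 0 0 0 0; -0.04 0.85 0 0 0 0"

```text
t: 15.85
ee_pos: [0.473, 0.1922, 0.0815]
tcp_rot: [-0.001, -0.001, 1.0, 0.001]
wrist_force: [0.6, -0.5, -1.0]
grip_width: 0.0417
gripper_force: 30.0
```

Emit:
arm_command:
  deltas: "-0.02 0.4 0 0 0 0; -0.04 0.85 0 0 0 0; -0.04 0.85 0 0 0 0"

```text
t: 16.15
ee_pos: [0.4777, 0.2767, 0.0815]
tcp_rot: [-0.001, -0.001, 1.0, 0.0]
wrist_force: [-0.5, -0.7, -1.5]
grip_width: 0.0419
gripper_force: 30.0
```

Emit:
arm_command:
  deltas: "-0.02 0.4 0 0 0 0; -0.04 0.85 0 0 0 0; -0.04 0.85 0 0 0 0; -0.04 0.85 0 0 0 0; -0.04 0.85 0 0 0 0"

```text
t: 16.65
ee_pos: [0.4826, 0.357, 0.0822]
tcp_rot: [-0.001, 0.002, 1.0, -0.001]
wrist_force: [-0.9, -0.2, -0.9]
grip_width: 0.0415
gripper_force: 30.0
```

Run:
```python
from h import *
go(.482,.36,-.009,180)
t=shot('top')
for x in tubs(t): print(*x)
d=shot('wrist')
hsv=cv2.cvtColor(d['pixels'],cv2.COLOR_RGB2HSV)
for x in tubs(d,.12): print(*x)
# tray: brown mask fit in top view
hsv=cv2.cvtColor(t['pixels'],cv2.COLOR_RGB2HSV); m=cv2.inRange(hsv,(8,60,60),(22,200,255)); m[:190]=0;m[275:]=0;m[:,:175]=0;m[:,275:]=0
c=max(cv2.findContours(m,cv2.RETR_EXTERNAL,cv2.CHAIN_APPROX_NONE)[0],key=cv2.contourArea)
P=px2w(t,c.reshape(-1,2),.036)[:,:2]; print('tray',cv2.minAreaRect((P*1000).astype(np.float32)))
cv2.imwrite('pics/t3.png',np.vstack([cv2.resize(t['pixels'][180:280,160:290,::-1],(390,300)),cv2.resize(t['pixels'][130:180,250:315,::-1],(390,300))]))
```

```text
t 16.65 tcp [0.4826 0.357  0.0822] yaw 179.8 w 0.0415 F [-0.9 -0.2 -0.9]
go [ 0.006  0.03   0.912 -0.005]
0.4155 -0.3065 -16.6 39 63 [412. 234.]
0.4448 -0.1714 0.7 59 39 [372. 225.]
0.6088 -0.3274 -1.0 40 61 [418. 176.]
0.4731 0.3555 -0.2 43 67 [321. 232.]
tray ((423.96087646484375, 272.47454833984375), (215.12098693847656, 190.9304962158203), 1.4745733737945557)
```

Emit:
arm_command:
  deltas: "0 0.03 0.3 0 0 0; 0 0.03 0.6 0 0 0; 0 0.03 0.8 0 0 0; 0 0.03 0.91 0 0 0; 0 0.03 0.91 0 0 0"

```text
t: 17.25
ee_pos: [0.4823, 0.361, -0.0088]
tcp_rot: [-0.001, 0.002, 1.0, -0.001]
wrist_force: [-1.1, -0.4, -0.9]
grip_width: 0.0415
gripper_force: 30.0
```

Emit:
arm_command:
  deltas: "0 0 0 0 0 0; 0 0 0 0 0 0; 0 0 0 0 0 0; 0 0 0 0 0 0; 0 0 -0.3 0 0 0; 0 0 -0.6 0 0 0; 0 0 -1 0 0 0; 0 0 -1 0 0 0; 0 0 -1 0 0 0"
  grip: 0.66

```text
t: 18.15
ee_pos: [0.4834, 0.3628, 0.0936]
tcp_rot: [0.002, 0.001, 1.0, 0.001]
wrist_force: [-0.8, -0.8, -0.4]
grip_width: 0.062
gripper_force: 0.0
```

Run:
```python
from h import *
d=shot('wrist')
for x in tubs(d,.039): print(*x)
t=shot('top')
for x in tubs(t): print(*x)
go(.4448,-.172,.09,182)
```

```text
0.4693 0.3603 -1.2 39 62 [321. 188.]
0.4153 -0.3068 -17.9 38 62 [413. 234.]
0.4448 -0.1725 2.9 60 40 [372. 225.]
0.6088 -0.3274 -1.0 40 61 [418. 176.]
t 18.25 tcp [0.4817 0.3618 0.0904] yaw 179.8 w 0.062 F [-0.5 -0.2  0. ]
go [ 3.530e-01 -5.339e+00  4.000e-03 -4.800e-02]
```

Emit:
arm_command:
  deltas: "0.03 -0.45 0 0 0 0; 0.06 -0.89 0 0 0 0; 0.06 -0.89 0 0 0 0"

```text
t: 18.55
ee_pos: [0.4745, 0.2686, 0.0893]
tcp_rot: [-0.002, 0.004, 1.0, -0.002]
wrist_force: [-0.2, 0.7, -0.4]
grip_width: 0.0623
gripper_force: 0.0
```

Emit:
arm_command:
  deltas: "0.03 -0.45 0 0 0 0; 0.06 -0.89 0 0 0 0; 0.06 -0.89 0 0 0 0"

```text
t: 18.85
ee_pos: [0.4689, 0.1807, 0.0902]
tcp_rot: [-0.002, 0.004, 1.0, -0.001]
wrist_force: [0.8, 0.4, -0.2]
grip_width: 0.0618
gripper_force: 0.0
```

Emit:
arm_command:
  deltas: "0.03 -0.45 0 0 0 0; 0.06 -0.89 0 0 0 0; 0.06 -0.89 0 0 0 0"

```text
t: 19.15
ee_pos: [0.4632, 0.0924, 0.0908]
tcp_rot: [-0.001, 0.004, 1.0, -0.001]
wrist_force: [-0.2, 0.9, -0.6]
grip_width: 0.0617
gripper_force: 0.0
```

Emit:
arm_command:
  deltas: "0.03 -0.45 0 0 0 0; 0.06 -0.89 0 0 0 0; 0.06 -0.89 0 0 0 0"

```text
t: 19.45
ee_pos: [0.4573, 0.0039, 0.0911]
tcp_rot: [-0.001, 0.004, 1.0, -0.0]
wrist_force: [-0.6, 1.3, -0.7]
grip_width: 0.0616
gripper_force: 0.0
```

Emit:
arm_command:
  deltas: "0.03 -0.45 0 0 0 0; 0.06 -0.89 0 0 0 0; 0.06 -0.89 0 0 0 0"

```text
t: 19.75
ee_pos: [0.4514, -0.0848, 0.0912]
tcp_rot: [-0.0, 0.004, 1.0, -0.0]
wrist_force: [0.1, 0.7, 0.3]
grip_width: 0.0619
gripper_force: 0.0
```

Emit:
arm_command:
  deltas: "0.03 -0.45 0 0 0 0; 0.06 -0.89 0 0 0 -0.05; 0.06 -0.89 0 0 0 -0.05; 0.06 -0.89 0 0 0 -0.05; 0.06 -0.89 0 0 0 -0.05"

```text
t: 20.25
ee_pos: [0.4454, -0.1694, 0.0915]
tcp_rot: [-0.0, -0.019, 1.0, 0.001]
wrist_force: [-0.8, 0.5, -0.5]
grip_width: 0.0614
gripper_force: 0.0
```

Run:
```python
from h import *
d=shot('wrist')
for x in tubs(d): print(*x)
t=shot('top')
for x in tubs(t): print(*x)
go(.4448,-.1728,-.016,182)
```

```text
0.44 -0.1758 2.9 57 39 [318. 197.]
0.4142 -0.3089 -17.5 40 64 [160. 161.]
0.3392 -0.1734 -36.1 16 40 [324.  74.]
0.3038 -0.3066 -3.7 16 32 [154.  21.]
0.4712 0.3637 2.2 60 39 [207. 215.]
0.6088 -0.3274 -1.0 40 61 [418. 176.]
t 20.35 tcp [ 0.4453 -0.1697  0.0918] yaw 182.2 w 0.0619 F [-0.4 -0.7  0.7]
go [ 0.006 -0.031  1.078  0.005]
```

Aligned. I'm descending, gripping and lifting.

Emit:
arm_command:
  deltas: "0 -0.04 0.3 0 0 0; 0 -0.04 0.6 0 0 0; 0 -0.04 0.6 0 0 0"

```text
t: 20.65
ee_pos: [0.4419, -0.1725, 0.0278]
tcp_rot: [-0.004, -0.019, 1.0, 0.002]
wrist_force: [-0.4, 0.1, -1.4]
grip_width: 0.0622
gripper_force: 0.0
```

Emit:
arm_command:
  deltas: "0 0 0.25 0 0 0; 0 0 0.4 0 0 0; 0 0 0.48 0 0 0; 0 0 0.48 0 0 0"

```text
t: 21.05
ee_pos: [0.4449, -0.175, -0.016]
tcp_rot: [-0.0, -0.019, 1.0, 0.0]
wrist_force: [-0.1, 0.1, -0.5]
grip_width: 0.062
gripper_force: 0.0
```

Emit:
arm_command:
  deltas: "0 0 0 0 0 0; 0 0 0 0 0 0; 0 0 0 0 0 0; 0 0 0 0 0 0; 0 0 0 0 0 0"
  grip: 0
  squeeze: 30

```text
t: 21.55
ee_pos: [0.4459, -0.1758, -0.0149]
tcp_rot: [0.001, -0.018, 1.0, -0.0]
wrist_force: [-0.4, 1.5, 5.2]
grip_width: 0.0417
gripper_force: 30.0
```

Emit:
arm_command:
  deltas: "0 0 -0.3 0 0 0; 0 0 -0.7 0 0 0.05; 0 0 -1 0 0 0.05; 0 0 -1 0 0 0.05"

```text
t: 21.95
ee_pos: [0.448, -0.1775, 0.0888]
tcp_rot: [0.004, 0.002, 1.0, -0.003]
wrist_force: [0.5, 0.4, -0.8]
grip_width: 0.0418
gripper_force: 30.0
```

Run:
```python
from h import *
go(.373,.36,.085,180)
```

```text
t 21.95 tcp [ 0.448  -0.1775  0.0888] yaw 179.8 w 0.0418 F [ 0.5  0.4 -0.8]
go [ 7.670e-01  5.373e+00  3.800e-02 -4.000e-03]
```

Emit:
arm_command:
  deltas: "0.06 0.45 0 0 0 0; 0.12 0.89 0 0 0 0; 0.12 0.89 0 0 0 0"

```text
t: 22.25
ee_pos: [0.4313, -0.0824, 0.0819]
tcp_rot: [-0.002, -0.001, 1.0, 0.002]
wrist_force: [-0.1, 0.0, -1.0]
grip_width: 0.0418
gripper_force: 30.0
```

Emit:
arm_command:
  deltas: "0.06 0.45 0 0 0 0; 0.12 0.89 0 0 0 0; 0.12 0.89 0 0 0 0"

```text
t: 22.55
ee_pos: [0.4199, 0.0059, 0.0823]
tcp_rot: [-0.001, -0.001, 1.0, 0.001]
wrist_force: [0.2, -0.9, -1.2]
grip_width: 0.042
gripper_force: 30.0
```

Emit:
arm_command:
  deltas: "0.06 0.45 0 0 0 0; 0.12 0.89 0 0 0 0; 0.12 0.89 0 0 0 0"

```text
t: 22.85
ee_pos: [0.4088, 0.0942, 0.0827]
tcp_rot: [-0.001, -0.001, 1.0, 0.0]
wrist_force: [-0.5, -0.7, -0.4]
grip_width: 0.0416
gripper_force: 30.0
```

Emit:
arm_command:
  deltas: "0.06 0.45 0 0 0 0; 0.12 0.89 0 0 0 0; 0.12 0.89 0 0 0 0"

```text
t: 23.15
ee_pos: [0.3977, 0.1826, 0.0829]
tcp_rot: [-0.001, -0.001, 1.0, 0.0]
wrist_force: [-0.1, -1.0, -1.1]
grip_width: 0.0419
gripper_force: 30.0
```

Emit:
arm_command:
  deltas: "0.06 0.45 0 0 0 0; 0.12 0.89 0 0 0 0; 0.12 0.89 0 0 0 0"

```text
t: 23.45
ee_pos: [0.3865, 0.2712, 0.0829]
tcp_rot: [-0.0, -0.0, 1.0, 0.0]
wrist_force: [-0.5, -0.9, 0.3]
grip_width: 0.042
gripper_force: 30.0
```

Emit:
arm_command:
  deltas: "0.06 0.45 0 0 0 0; 0.12 0.89 0 0 0 0; 0.12 0.89 0 0 0 0; 0.12 0.89 0 0 0 0; 0.12 0.89 0 0 0 0"

```text
t: 23.95
ee_pos: [0.3756, 0.3561, 0.0833]
tcp_rot: [-0.0, 0.003, 1.0, -0.001]
wrist_force: [0.4, -0.1, -1.2]
grip_width: 0.0419
gripper_force: 30.0
```

Run:
```python
from h import *
go(.373,.36,-.009,180)
d=shot('wrist')
for x in tubs(d,.12): print(*x)
t=shot('top')
for x in tubs(t): print(*x)
```

```text
t 23.95 tcp [0.3756 0.3561 0.0833] yaw 179.7 w 0.0419 F [ 0.4 -0.1 -1.2]
go [ 0.027  0.039  0.923 -0.007]
0.4338 0.3588 89.7 26 10 [329. 333.]
0.3741 0.3548 -0.3 43 60 [330. 239.]
0.4155 -0.3065 -16.6 39 63 [412. 234.]
0.4744 0.3644 0.7 52 39 [206. 213.]
0.6088 -0.3274 -1.0 40 61 [418. 176.]
```

Emit:
arm_command:
  deltas: "0 0.03 0.3 0 0 0; 0 0.03 0.6 0 0 0; 0 0.03 0.8 0 0 0; 0 0.03 0.92 0 0 0; 0 0.03 0.92 0 0 0"

```text
t: 24.55
ee_pos: [0.3747, 0.3603, -0.0088]
tcp_rot: [-0.0, 0.002, 1.0, -0.001]
wrist_force: [-0.5, 0.5, -0.5]
grip_width: 0.0417
gripper_force: 30.0
```

Emit:
arm_command:
  deltas: "0 0 0 0 0 0; 0 0 0 0 0 0; 0 0 0 0 0 0; 0 0 0 0 0 0; 0 0 -0.3 0 0 0; 0 0 -0.6 0 0 0; 0 0 -1 0 0 0; 0 0 -1 0 0 0; 0 0 -1 0 0 0"
  grip: 0.66

```text
t: 25.45
ee_pos: [0.3754, 0.3622, 0.0934]
tcp_rot: [0.001, 0.001, 1.0, 0.001]
wrist_force: [-0.2, -0.0, -0.3]
grip_width: 0.0622
gripper_force: 0.0
```

Run:
```python
from h import *
d=shot('wrist')
for x in tubs(d,.039): print(*x)
t=shot('top')
for x in tubs(t): print(*x)
go(.4155,-.3068,.09,163)
```

```text
0.4973 0.36 89.7 39 8 [322. 329.]
0.4515 0.3739 89.7 12 10 [338. 288.]
0.3721 0.3594 -0.2 39 62 [321. 204.]
0.4154 -0.3066 -16.0 38 63 [413. 234.]
0.4765 0.364 2.2 49 39 [206. 212.]
0.6088 -0.3274 -1.0 40 61 [418. 176.]
t 25.55 tcp [0.374  0.361  0.0907] yaw 179.8 w 0.062 F [0.2 0.5 0.4]
go [-0.435 -6.677  0.007  0.374]
```

Emit:
arm_command:
  deltas: "-0.03 -0.48 0 0 0 0; -0.06 -0.955 0 0 0 0; -0.06 -0.955 0 0 0 0"

```text
t: 25.85
ee_pos: [0.3792, 0.2614, 0.0896]
tcp_rot: [-0.002, 0.004, 1.0, -0.002]
wrist_force: [-0.3, 0.9, 0.1]
grip_width: 0.0621
gripper_force: 0.0
```

Emit:
arm_command:
  deltas: "-0.03 -0.48 0 0 0 0; -0.06 -0.955 0 0 0 0; -0.06 -0.955 0 0 0 0"

```text
t: 26.15
ee_pos: [0.3856, 0.1667, 0.0905]
tcp_rot: [-0.001, 0.005, 1.0, -0.001]
wrist_force: [-0.5, 0.4, -1.2]
grip_width: 0.0624
gripper_force: 0.0
```

Emit:
arm_command:
  deltas: "-0.03 -0.48 0 0 0 0; -0.06 -0.955 0 0 0 0; -0.06 -0.955 0 0 0 0"

```text
t: 26.45
ee_pos: [0.3918, 0.0717, 0.0909]
tcp_rot: [-0.001, 0.005, 1.0, -0.001]
wrist_force: [0.9, 1.0, -0.0]
grip_width: 0.0623
gripper_force: 0.0
```

Emit:
arm_command:
  deltas: "-0.03 -0.48 0 0 0 0; -0.06 -0.955 0 0 0 0; -0.06 -0.955 0 0 0 0"

```text
t: 26.75
ee_pos: [0.3978, -0.0233, 0.0912]
tcp_rot: [-0.001, 0.005, 1.0, -0.0]
wrist_force: [1.1, 0.4, -1.4]
grip_width: 0.0619
gripper_force: 0.0
```

Emit:
arm_command:
  deltas: "-0.03 -0.48 0 0 0 0; -0.06 -0.955 0 0 0 0; -0.06 -0.955 0 0 0 0"

```text
t: 27.05
ee_pos: [0.4039, -0.1181, 0.0913]
tcp_rot: [-0.0, 0.004, 1.0, -0.0]
wrist_force: [-0.2, 0.1, -0.5]
grip_width: 0.0621
gripper_force: 0.0
```

Emit:
arm_command:
  deltas: "-0.03 -0.48 0 0 0 0; -0.06 -0.955 0 0 0 0; -0.06 -0.955 0 0 0 0"

```text
t: 27.35
ee_pos: [0.41, -0.213, 0.0911]
tcp_rot: [-0.0, 0.003, 1.0, 0.0]
wrist_force: [-0.3, 0.5, -0.2]
grip_width: 0.0622
gripper_force: 0.0
```

Emit:
arm_command:
  deltas: "-0.03 -0.48 0 0 0 0.15; -0.06 -0.955 0 0 0 0.3; -0.06 -0.955 0 0 0 0.37; -0.06 -0.955 0 0 0 0.37; -0.06 -0.955 0 0 0 0.37"

```text
t: 27.85
ee_pos: [0.4156, -0.3044, 0.0914]
tcp_rot: [-0.0, 0.144, 0.99, 0.001]
wrist_force: [-0.5, -0.2, -0.7]
grip_width: 0.0623
gripper_force: 0.0
```

Run:
```python
from h import *
d=shot('wrist')
for x in tubs(d): print(*x)
t=shot('top')
for x in tubs(t): print(*x)
go(.4155,-.3075,-.016,163)
```

```text
0.577 -0.3217 72.9 29 6 [354. 362.]
0.4245 -0.312 73.3 39 20 [318. 217.]
0.3983 -0.3034 73.3 39 30 [319. 186.]
0.3392 -0.1733 -36.0 16 40 [455.  68.]
0.2999 -0.3063 -4.8 16 40 [279.  67.]
0.3742 0.363 2.3 65 39 [206. 245.]
0.4712 0.3628 0.7 59 42 [207. 215.]
0.6088 -0.3274 -1.0 40 61 [418. 176.]
t 27.95 tcp [ 0.4154 -0.3049  0.0919] yaw 163.4 w 0.0621 F [ 0.4 -1.1 -0.3]
go [-0.009 -0.025  1.079  0.008]
```

Aligned with tub C. I'm descending, gripping and lifting.

Emit:
arm_command:
  deltas: "0 -0.02 0.3 0 0 0; 0 -0.02 0.6 0 0 0; 0 -0.02 0.6 0 0 0"

```text
t: 28.25
ee_pos: [0.4116, -0.3051, 0.0278]
tcp_rot: [-0.004, 0.145, 0.989, 0.003]
wrist_force: [-0.3, 0.0, 0.2]
grip_width: 0.0621
gripper_force: 0.0
```

Emit:
arm_command:
  deltas: "0 0 0.25 0 0 0; 0 0 0.4 0 0 0; 0 0 0.48 0 0 0; 0 0 0.48 0 0 0"

```text
t: 28.65
ee_pos: [0.414, -0.3083, -0.016]
tcp_rot: [-0.0, 0.146, 0.989, 0.0]
wrist_force: [-0.1, -0.4, 0.8]
grip_width: 0.062
gripper_force: 0.0
```

Emit:
arm_command:
  deltas: "0 0 0 0 0 0; 0 0 0 0 0 0; 0 0 0 0 0 0; 0 0 0 0 0 0; 0 0 0 0 0 0"
  grip: 0
  squeeze: 30

```text
t: 29.15
ee_pos: [0.4148, -0.3093, -0.0148]
tcp_rot: [0.001, 0.146, 0.989, -0.0]
wrist_force: [-0.3, 1.5, 5.7]
grip_width: 0.0418
gripper_force: 30.0
```

Emit:
arm_command:
  deltas: "0 0 -0.3 0 0 -0.05; 0 0 -0.7 0 0 -0.2; 0 0 -1 0 0 -0.37; 0 0 -1 0 0 -0.37; 0 0 -1 0 0 -0.37"

```text
t: 29.65
ee_pos: [0.4139, -0.3091, 0.0837]
tcp_rot: [-0.0, 0.003, 1.0, -0.0]
wrist_force: [-0.5, -0.2, -2.6]
grip_width: 0.0419
gripper_force: 30.0
```

Run:
```python
from h import *
go(.373,.25,.085,180)
```

```text
t 29.65 tcp [ 0.4139 -0.3091  0.0837] yaw 179.7 w 0.0419 F [-0.5 -0.2 -2.6]
go [ 0.437  5.589 -0.013 -0.006]
```

Emit:
arm_command:
  deltas: "0.03 0.47 0 0 0 0; 0.07 0.93 0 0 0 0; 0.07 0.93 0 0 0 0"

```text
t: 29.95
ee_pos: [0.4048, -0.2105, 0.0805]
tcp_rot: [-0.003, 0.0, 1.0, 0.003]
wrist_force: [0.6, -0.5, -1.8]
grip_width: 0.0419
gripper_force: 30.0
```

Emit:
arm_command:
  deltas: "0.03 0.47 0 0 0 0; 0.07 0.93 0 0 0 0; 0.07 0.93 0 0 0 0"

```text
t: 30.25
ee_pos: [0.3986, -0.1185, 0.0815]
tcp_rot: [-0.002, -0.0, 1.0, 0.002]
wrist_force: [-0.5, -0.8, -1.4]
grip_width: 0.0416
gripper_force: 30.0
```

Emit:
arm_command:
  deltas: "0.03 0.47 0 0 0 0; 0.07 0.93 0 0 0 0; 0.07 0.93 0 0 0 0"

```text
t: 30.55
ee_pos: [0.3925, -0.0263, 0.0821]
tcp_rot: [-0.002, -0.001, 1.0, 0.001]
wrist_force: [0.8, -0.9, -1.4]
grip_width: 0.0417
gripper_force: 30.0
```

Emit:
arm_command:
  deltas: "0.03 0.47 0 0 0 0; 0.07 0.93 0 0 0 0; 0.07 0.93 0 0 0 0"

```text
t: 30.85
ee_pos: [0.3861, 0.0663, 0.0825]
tcp_rot: [-0.001, -0.001, 1.0, 0.001]
wrist_force: [-0.3, -0.2, -1.2]
grip_width: 0.0416
gripper_force: 30.0
```

Emit:
arm_command:
  deltas: "0.03 0.47 0 0 0 0; 0.07 0.93 0 0 0 0; 0.07 0.93 0 0 0 0"

```text
t: 31.15
ee_pos: [0.3799, 0.1587, 0.0827]
tcp_rot: [-0.001, -0.001, 1.0, 0.0]
wrist_force: [0.6, -0.3, -0.8]
grip_width: 0.0415
gripper_force: 30.0
```

Emit:
arm_command:
  deltas: "0.03 0.47 0 0 0 0; 0.07 0.93 0 0 0 0; 0.07 0.93 0 0 0 0; 0.07 0.93 0 0 0 0; 0.07 0.93 0 0 0 0"

```text
t: 31.65
ee_pos: [0.3743, 0.2471, 0.0831]
tcp_rot: [-0.001, 0.003, 1.0, -0.001]
wrist_force: [-0.4, -0.0, -1.0]
grip_width: 0.0416
gripper_force: 30.0
```

Run:
```python
from h import *
go(.373,.25,-.009,180)
d=shot('wrist')
for x in tubs(d,.12): print(*x)
t=shot('top')
for x in tubs(t): print(*x)
```

```text
t 31.65 tcp [0.3743 0.2471 0.0831] yaw 179.7 w 0.0416 F [-0.4 -0.  -1. ]
go [ 0.013  0.029  0.921 -0.007]
0.3736 0.2457 -0.3 43 58 [316. 239.]
0.3512 0.3234 -0.5 28 43 [460. 205.]
0.4712 0.3627 0.7 59 42 [207. 215.]
0.6088 -0.3274 -1.0 40 61 [418. 176.]
```

Emit:
arm_command:
  deltas: "0 0 0.3 0 0 0; 0 0 0.6 0 0 0; 0 0 0.8 0 0 0; 0 0 0.92 0 0 0; 0 0 0.92 0 0 0"

```text
t: 32.25
ee_pos: [0.3737, 0.2479, -0.0088]
tcp_rot: [-0.001, 0.002, 1.0, -0.001]
wrist_force: [1.0, -0.2, -0.3]
grip_width: 0.0418
gripper_force: 30.0
```

Emit:
arm_command:
  deltas: "0 0 0 0 0 0; 0 0 0 0 0 0; 0 0 0 0 0 0; 0 0 0 0 0 0; 0 0 -0.3 0 0 0; 0 0 -0.6 0 0 0; 0 0 -1 0 0 0; 0 0 -1 0 0 0; 0 0 -1 0 0 0"
  grip: 0.66

```text
t: 33.15
ee_pos: [0.3746, 0.2496, 0.0932]
tcp_rot: [0.001, 0.001, 1.0, 0.001]
wrist_force: [-0.4, -0.2, 0.5]
grip_width: 0.0616
gripper_force: 0.0
```

Run:
```python
from h import *
d=shot('wrist')
for x in tubs(d,.039): print(*x)
t=shot('top')
for x in tubs(t): print(*x)
go(.6088,-.3274,.09,179)
```

```text
0.4434 0.3554 36.4 19 9 [439. 278.]
0.385 0.2471 78.2 41 24 [321. 217.]
0.373 0.3595 0.1 63 41 [452. 201.]
0.3564 0.244 -86.1 31 34 [317. 185.]
0.4712 0.3628 0.7 59 42 [207. 215.]
0.6088 -0.3274 -1.0 40 61 [418. 176.]
t 33.25 tcp [0.373  0.2488 0.0908] yaw 179.8 w 0.0621 F [ 0.3 -0.4 -0. ]
go [-2.375 -5.755  0.008  0.018]
```

Emit:
arm_command:
  deltas: "-0.18 -0.45 0 0 0 0; -0.36 -0.9 0 0 0 0; -0.39 -0.96 0 0 0 0"

```text
t: 33.55
ee_pos: [0.4125, 0.1491, 0.09]
tcp_rot: [-0.001, 0.004, 1.0, -0.001]
wrist_force: [-0.9, -0.4, -0.5]
grip_width: 0.0621
gripper_force: 0.0
```

Emit:
arm_command:
  deltas: "-0.18 -0.45 0 0 0 0; -0.36 -0.9 0 0 0 0; -0.39 -0.96 0 0 0 0"

```text
t: 33.85
ee_pos: [0.4513, 0.0534, 0.0903]
tcp_rot: [-0.001, 0.004, 1.0, -0.001]
wrist_force: [-0.6, 0.7, 0.9]
grip_width: 0.062
gripper_force: 0.0
```

Emit:
arm_command:
  deltas: "-0.18 -0.45 0 0 0 0; -0.36 -0.9 0 0 0 0; -0.39 -0.96 0 0 0 0"

```text
t: 34.15
ee_pos: [0.4902, -0.042, 0.0905]
tcp_rot: [-0.001, 0.004, 1.0, -0.0]
wrist_force: [-0.3, -0.9, 0.9]
grip_width: 0.062
gripper_force: 0.0
```

Emit:
arm_command:
  deltas: "-0.18 -0.45 0 0 0 0; -0.36 -0.9 0 0 0 0; -0.39 -0.96 0 0 0 0"

```text
t: 34.45
ee_pos: [0.5291, -0.1376, 0.0904]
tcp_rot: [-0.001, 0.003, 1.0, -0.0]
wrist_force: [-0.4, 1.1, -0.2]
grip_width: 0.062
gripper_force: 0.0
```

Emit:
arm_command:
  deltas: "-0.18 -0.45 0 0 0 0; -0.36 -0.9 0 0 0 0; -0.39 -0.96 0 0 0 0"

```text
t: 34.75
ee_pos: [0.5678, -0.2333, 0.09]
tcp_rot: [-0.001, 0.003, 1.0, 0.0]
wrist_force: [-0.4, 0.6, -0.6]
grip_width: 0.0618
gripper_force: 0.0
```

Emit:
arm_command:
  deltas: "-0.18 -0.45 0 0 0 0; -0.36 -0.9 0 0 0 0; -0.39 -0.96 0 0 0 0; -0.39 -0.96 0 0 0 0; -0.39 -0.96 0 0 0 0"

```text
t: 35.25
ee_pos: [0.6059, -0.3248, 0.0916]
tcp_rot: [-0.001, 0.001, 1.0, 0.001]
wrist_force: [1.3, 0.7, 0.2]
grip_width: 0.0616
gripper_force: 0.0
```

Run:
```python
from h import *
d=shot('wrist')
for x in tubs(d): print(*x)
t=shot('top')
for x in tubs(t): print(*x)
go(.6088,-.3284,-.016,179)
```

```text
0.7156 -0.1859 8.5 40 4 [469. 315.]
0.6073 -0.3305 -7.2 39 63 [317. 205.]
0.3738 0.2502 1.7 62 39 [241. 246.]
0.3742 0.363 2.3 65 39 [206. 245.]
0.4712 0.3629 0.7 59 42 [207. 215.]
t 35.35 tcp [ 0.606  -0.3251  0.0925] yaw 179.9 w 0.0622 F [0.4 0.1 0. ]
go [-0.028 -0.033  1.085  0.021]
```

Emit:
arm_command:
  deltas: "-0.02 -0.04 0.3 0 0 0.1; -0.02 -0.04 0.6 0 0 0.1; -0.02 -0.04 0.6 0 0 0.1"

```text
t: 35.65
ee_pos: [0.6047, -0.3279, 0.0269]
tcp_rot: [-0.004, 0.04, 0.999, 0.003]
wrist_force: [-0.1, 0.1, 0.7]
grip_width: 0.0622
gripper_force: 0.0
```

Emit:
arm_command:
  deltas: "0 0 0.25 0 0 0; 0 0 0.4 0 0 0; 0 0 0.48 0 0 0; 0 0 0.48 0 0 0"

```text
t: 36.05
ee_pos: [0.6073, -0.3307, -0.0169]
tcp_rot: [-0.001, 0.041, 0.999, 0.001]
wrist_force: [0.4, 0.5, 0.7]
grip_width: 0.062
gripper_force: 0.0
```

Emit:
arm_command:
  deltas: "0 0 0 0 0 0; 0 0 0 0 0 0; 0 0 0 0 0 0; 0 0 0 0 0 0; 0 0 0 0 0 0"
  grip: 0
  squeeze: 30

```text
t: 36.55
ee_pos: [0.6087, -0.3319, -0.0146]
tcp_rot: [0.001, 0.041, 0.999, -0.0]
wrist_force: [1.2, 1.0, 4.1]
grip_width: 0.0416
gripper_force: 30.0
```

Emit:
arm_command:
  deltas: "0 0 -0.3 0 0 -0.05; 0 0 -0.7 0 0 -0.1; 0 0 -1 0 0 -0.1; 0 0 -1 0 0 -0.1; 0 0 -1 0 0 -0.1"

```text
t: 37.05
ee_pos: [0.608, -0.3318, 0.0841]
tcp_rot: [0.0, 0.002, 1.0, -0.0]
wrist_force: [0.2, -0.6, -0.8]
grip_width: 0.0418
gripper_force: 30.0
```

Run:
```python
from h import *
go(.472,.25,.085,180)
```

```text
t 37.05 tcp [ 0.608  -0.3318  0.0841] yaw 179.8 w 0.0418 F [ 0.2 -0.6 -0.8]
go [ 1.379e+00  5.813e+00 -9.000e-03 -4.000e-03]
```

Emit:
arm_command:
  deltas: "0.25 0.45 0 0 0 0; 0.5 0.9 0 0 0 0; 0.5 0.96 0 0 0 0"

```text
t: 37.35
ee_pos: [0.5525, -0.2295, 0.0783]
tcp_rot: [-0.006, 0.0, 1.0, 0.004]
wrist_force: [0.3, -0.2, -0.6]
grip_width: 0.042
gripper_force: 30.0
```

Emit:
arm_command:
  deltas: "0.25 0.45 0 0 0 0; 0.5 0.9 0 0 0 0; 0.5 0.96 0 0 0 0"

```text
t: 37.65
ee_pos: [0.5042, -0.1349, 0.0806]
tcp_rot: [-0.004, 0.0, 1.0, 0.002]
wrist_force: [-0.9, -0.8, -1.1]
grip_width: 0.0419
gripper_force: 30.0
```

Emit:
arm_command:
  deltas: "0.05 0.48 0 0 0 0; 0.1 0.96 0 0 0 0; 0.1 0.96 0 0 0 0"

```text
t: 37.95
ee_pos: [0.498, -0.0389, 0.0825]
tcp_rot: [-0.001, -0.001, 1.0, 0.001]
wrist_force: [0.6, -0.1, -1.1]
grip_width: 0.0416
gripper_force: 30.0
```

Emit:
arm_command:
  deltas: "0.05 0.48 0 0 0 0; 0.1 0.96 0 0 0 0; 0.1 0.96 0 0 0 0"

```text
t: 38.25
ee_pos: [0.4887, 0.0566, 0.0828]
tcp_rot: [-0.001, -0.001, 1.0, 0.001]
wrist_force: [0.1, -0.5, -0.5]
grip_width: 0.0417
gripper_force: 30.0
```

Emit:
arm_command:
  deltas: "0.05 0.48 0 0 0 0; 0.1 0.96 0 0 0 0; 0.1 0.96 0 0 0 0"

```text
t: 38.55
ee_pos: [0.4792, 0.1521, 0.0829]
tcp_rot: [-0.001, -0.001, 1.0, 0.001]
wrist_force: [0.2, -1.5, -0.9]
grip_width: 0.0419
gripper_force: 30.0
```

Emit:
arm_command:
  deltas: "0.05 0.48 0 0 0 0; 0.09 0.97 0 0 0 0; 0.09 0.97 0 0 0 0; 0.09 0.97 0 0 0 0; 0.09 0.97 0 0 0 0"

```text
t: 39.05
ee_pos: [0.4714, 0.2438, 0.0832]
tcp_rot: [-0.0, 0.002, 1.0, -0.001]
wrist_force: [-0.1, -0.7, -0.6]
grip_width: 0.0416
gripper_force: 30.0
```

Run:
```python
from h import *
go(.472,.25,-.009,180)
d=shot('wrist')
for x in tubs(d,.12): print(*x)
t=shot('top')
for x in tubs(t): print(*x)
```

```text
t 39.05 tcp [0.4714 0.2438 0.0832] yaw 179.7 w 0.0416 F [-0.1 -0.7 -0.6]
go [-0.005  0.062  0.922 -0.006]
0.4894 0.2423 89.8 43 19 [322. 273.]
0.4495 0.2408 -89.4 16 38 [317. 207.]
0.4484 0.3228 -0.6 28 43 [465. 204.]
0.3827 0.246 -0.3 27 43 [327.  81.]
0.3822 0.3224 -0.2 28 43 [475.  81.]
0.3727 0.3565 2.3 62 26 [209. 244.]
```

Emit:
arm_command:
  deltas: "0 0.05 0.3 0 0 0; 0 0.05 0.6 0 0 0; 0 0.05 0.8 0 0 0; 0 0.05 0.92 0 0 0; 0 0.05 0.92 0 0 0"

```text
t: 39.65
ee_pos: [0.4708, 0.2495, -0.0088]
tcp_rot: [-0.001, 0.002, 1.0, -0.0]
wrist_force: [0.1, -0.1, -1.2]
grip_width: 0.0415
gripper_force: 30.0
```

Emit:
arm_command:
  deltas: "0 0 0 0 0 0; 0 0 0 0 0 0; 0 0 0 0 0 0; 0 0 0 0 0 0; 0 0 -0.3 0 0 0; 0 0 -0.6 0 0 0; 0 0 -1 0 0 0; 0 0 -1 0 0 0; 0 0 -1 0 0 0"
  grip: 0.66

```text
t: 40.55
ee_pos: [0.4716, 0.2513, 0.0934]
tcp_rot: [0.002, 0.001, 1.0, 0.001]
wrist_force: [-0.4, -0.1, -0.1]
grip_width: 0.0622
gripper_force: 0.0
```

Emit:
arm_command:
  deltas: "-0.05 -0.48 -0.3 0 0 0; -0.1 -0.96 -0.5 0 0 0; -0.1 -0.96 -0.5 0 0 0"

```text
t: 40.85
ee_pos: [0.4813, 0.1516, 0.1429]
tcp_rot: [0.001, 0.003, 1.0, -0.001]
wrist_force: [0.7, 0.8, -0.3]
grip_width: 0.0619
gripper_force: 0.0
```

Emit:
arm_command:
  deltas: "-0.1 -0.48 0 0 0 0; -0.2 -0.96 0 0 0 0; -0.2 -0.96 0 0 0 0"
  grip: 0

```text
t: 41.15
ee_pos: [0.4999, 0.0543, 0.1396]
tcp_rot: [-0.002, 0.005, 1.0, -0.001]
wrist_force: [0.4, -0.2, 0.4]
grip_width: 0.0417
gripper_force: 0.0
```

Emit:
arm_command:
  deltas: "-0.1 -0.48 0 0 0 0; -0.2 -0.96 0 0 0 0; -0.2 -0.96 0 0 0 0; -0.2 -0.96 0 0 0 0"

```text
t: 41.55
ee_pos: [0.5191, -0.0368, 0.14]
tcp_rot: [-0.002, 0.002, 1.0, 0.001]
wrist_force: [0.0, 0.1, -0.5]
grip_width: 0.0094
gripper_force: 0.0
```

Run:
```python
from h import *
t=shot('top','t4')
for x in tubs(t,.039): print(*x)
p=t['pixels'][...,::-1]
cv2.imwrite('pics/t4c.png',cv2.resize(p[100:280,160:470],None,fx=2.5,fy=2.5,interpolation=cv2.INTER_CUBIC))
a=np.radians(-6.0); Y=np.array([-np.sin(a),np.cos(a)]); L=np.array([.6209,-.0913])
g=L-Y*.034; print(g); go(*g,.135,174)
```

```text
0.3738 0.2493 1.7 62 39 [241. 246.]
0.3727 0.3616 2.3 62 38 [206. 245.]
0.4714 0.2502 -2.5 41 62 [242. 215.]
0.4709 0.3611 0.6 58 41 [207. 215.]
[ 0.61734603 -0.12511374]
t 41.6 tcp [ 0.5191 -0.036   0.1404] yaw 179.8 w 0.0057 F [0.1 0.2 0.1]
go [-0.985 -0.888  0.054  0.13 ]
```

View pics/t4c.png

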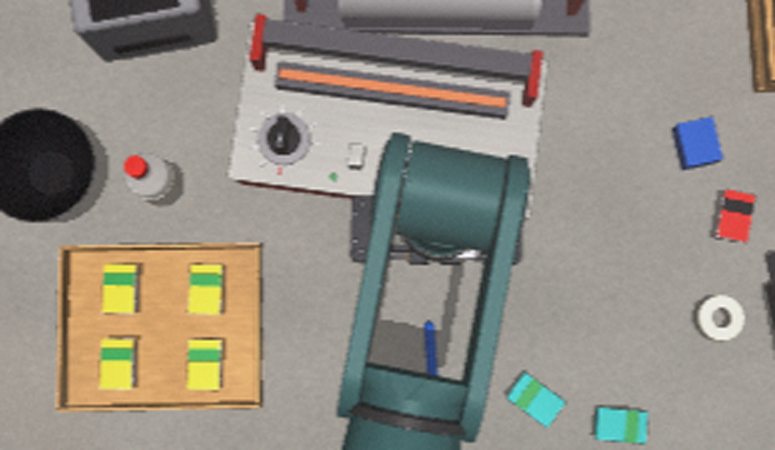

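The crop shows four tubs side by side in the tray at (120,288), (205,288), (118,363) and (205,363). The dial bar is aligned with the red mark at (282,168). Next I'm going to the right of the lock grip.

Emit:
arm_command:
  deltas: "-0.3 -0.4 0 0 0 0.1; -0.6 -0.8 0 0 0 0.13; -0.9 -0.89 0 0 0 0.13; -0.98 -0.89 0 0 0 0.13; -0.98 -0.89 0 0 0 0.13"

```text
t: 42.1
ee_pos: [0.6178, -0.1243, 0.1407]
tcp_rot: [-0.001, 0.051, 0.999, 0.001]
wrist_force: [-1.0, 0.7, 0.8]
grip_width: 0.0003
gripper_force: 0.0
```

Run:
```python
from h import *
go(.6173,-.1251,.066,174)
d=shot('wrist'); hsv=cv2.cvtColor(d['pixels'],cv2.COLOR_RGB2HSV)
m=cv2.inRange(hsv,(8,200,80),(17,255,255)); 
for c in cv2.findContours(m,cv2.RETR_EXTERNAL,cv2.CHAIN_APPROX_NONE)[0]:
    if cv2.contourArea(c)>50: print(cv2.boundingRect(c), px2w(d,c.reshape(-1,2),.124)[:,:2].min(0),px2w(d,c.reshape(-1,2),.124)[:,:2].max(0))
```

```text
t 42.1 tcp [ 0.6178 -0.1243  0.1407] yaw 174.1 w 0.0003 F [-1.   0.7  0.8]
go [ 0.004 -0.009  0.747  0.003]
(351, 191, 32, 43) [ 0.59976152 -0.10395462] [ 0.63325222 -0.0811614 ]
```

Emit:
arm_command:
  deltas: "0 -0.01 0.3 0 0 0; 0 -0.01 0.6 0 0 0; 0 -0.01 0.74 0 0 0; 0 -0.01 0.74 0 0 0; 0 -0.01 0.74 0 0 0"

```text
t: 42.65
ee_pos: [0.6176, -0.127, 0.0692]
tcp_rot: [0.001, 0.052, 0.999, -0.0]
wrist_force: [0.2, 0.3, -0.5]
grip_width: 0.0008
gripper_force: 0.0
```

Emit:
arm_command:
  deltas: "0 0.1 0 0 0 0; 0 0.2 0 0 0 0; 0 0.3 0 0 0 0; 0 0.4 0 0 0 0; 0 0.5 0 0 0 0; 0 0.6 0 0 0 0; 0 0.7 0 0 0 0; 0 0.7 0 0 0 0"

```text
t: 43.45
ee_pos: [0.6247, -0.0559, 0.0676]
tcp_rot: [-0.0, 0.052, 0.999, 0.001]
wrist_force: [-0.1, -0.5, -0.1]
grip_width: 0.0006
gripper_force: 0.0
```

Emit:
arm_command:
  deltas: "0 0.05 0 0 0 0; 0 0.1 0 0 0 0; 0 0.15 0 0 0 0; 0 0.15 0 0 0 0"

```text
t: 43.85
ee_pos: [0.6262, -0.0422, 0.0676]
tcp_rot: [-0.0, 0.052, 0.999, 0.0]
wrist_force: [0.1, 0.1, 0.2]
grip_width: 0.0007
gripper_force: 0.0
```

```bash
cat > lk.py <<'E'
from h import *
state()
for cam in ('wrist','top'):
    d=shot(cam,'lk_'+cam); hsv=cv2.cvtColor(d['pixels'],cv2.COLOR_RGB2HSV)
    m=cv2.inRange(hsv,(8,200,80),(17,255,255)) 
    for c in cv2.findContours(m,cv2.RETR_EXTERNAL,cv2.CHAIN_APPROX_NONE)[0]:
        if cv2.contourArea(c)>10:
            W=px2w(d,c.reshape(-1,2),.124)[:,:2]
            if abs(W[:,1]).max()<.15 and W[:,0].max()<.66: print(cam,cv2.boundingRect(c),W.min(0).round(4),W.max(0).round(4))
E
python3 lk.py
```

```text
t 43.85 tcp [ 0.6262 -0.0422  0.0676] yaw 174.0 w 0.0007 F [0.1 0.1 0.2]
wrist (344, 216, 42, 43) [ 0.6044 -0.0311] [ 0.628 -0.011]
```

Emit:
arm_command:
  deltas: "0 0.05 0 0 0 0; 0 0.1 0 0 0 0; 0 0.1 0 0 0 0; 0 0.1 0 0 0 0"

```text
t: 44.35
ee_pos: [0.6275, -0.0325, 0.0681]
tcp_rot: [0.0, 0.052, 0.999, 0.0]
wrist_force: [0.4, -0.1, -0.3]
grip_width: 0.0004
gripper_force: 0.0
```

Emit:
arm_command:
  deltas: "0 0.04 0 0 0 0; 0 0.08 0 0 0 0; 0 0.08 0 0 0 0; 0 0.08 0 0 0 0"

```text
t: 44.75
ee_pos: [0.6283, -0.0262, 0.0681]
tcp_rot: [0.0, 0.053, 0.999, -0.001]
wrist_force: [-0.6, -5.1, -0.4]
grip_width: 0.0005
gripper_force: 2.4
```

```bash
python3 lk.py
```

```text
t 44.75 tcp [ 0.6283 -0.0262  0.0681] yaw 173.9 w 0.0005 F [-0.6 -5.1 -0.4]
wrist (343, 216, 41, 43) [ 0.6064 -0.0153] [0.6302 0.0043]
```

Emit:
arm_command:
  deltas: "0 0.02 0 0 0 0; 0 0.05 0 0 0 0; 0 0.05 0 0 0 0; 0 0.05 0 0 0 0"

```text
t: 45.25
ee_pos: [0.6283, -0.0262, 0.0683]
tcp_rot: [-0.0, 0.054, 0.999, -0.005]
wrist_force: [-1.0, -13.8, 0.7]
grip_width: 0.0005
gripper_force: 7.3
```

```bash
python3 lk.py
```

```text
t 45.25 tcp [ 0.6283 -0.0262  0.0683] yaw 173.8 w 0.0005 F [ -1.  -13.8   0.7]
wrist (343, 216, 41, 43) [ 0.6065 -0.0148] [0.6303 0.0047]
```

The lock is hard against its stop: 13.8 N and no motion. I'm backing off to the right, lifting clear and verifying.

Emit:
arm_command:
  deltas: "0 -0.15 0 0 0 0; 0 -0.3 0 0 0 0; 0 -0.3 -0.4 0 0 0; 0 -0.3 -0.8 0 0 0; 0 -0.3 -1 0 0 0; 0 -0.3 -1 0 0 0"

```text
t: 45.95
ee_pos: [0.6281, -0.05, 0.1729]
tcp_rot: [0.004, 0.052, 0.999, 0.0]
wrist_force: [-0.2, 0.1, 0.6]
grip_width: 0.0005
gripper_force: 0.0
```

Emit:
arm_command:
  deltas: "0.3 -0.3 -0.3 0 0 0; 0.6 -0.7 -0.5 0 0 0; 0.9 -0.9 -0.5 0 0 0; 0.9 -0.9 -0.5 0 0 0"

```text
t: 46.35
ee_pos: [0.5236, -0.1318, 0.2175]
tcp_rot: [-0.001, 0.054, 0.999, 0.0]
wrist_force: [0.2, 0.0, -0.6]
grip_width: 0.0003
gripper_force: 0.0
```

Emit:
arm_command:
  deltas: "0.3 -0.3 0 0 0 0; 0.6 -0.7 0 0 0 0; 0.9 -0.9 0 0 0 0; 0.9 -0.9 0 0 0 0; 0.9 -0.9 0 0 0 0; 0.9 -0.9 0 0 0 0"

```text
t: 46.95
ee_pos: [0.4286, -0.2091, 0.2169]
tcp_rot: [-0.0, 0.052, 0.999, 0.001]
wrist_force: [-0.9, -0.0, 0.3]
grip_width: 0.0005
gripper_force: 0.0
```

```bash
python3 lk.py
python3 - <<'E'
from h import *
d=shot('top')
for x in tubs(d,.039): print(*x)
p=d['pixels'][...,::-1]
a=cv2.resize(p[130:200,240:390],(750,350),interpolation=cv2.INTER_CUBIC); b=cv2.resize(p[60:290,90:490],(435,250),interpolation=cv2.INTER_AREA)
o=np.zeros((600,750,3),np.uint8); o[:350]=a; o[350:,:435]=b; cv2.imwrite('pics/fin.png',o)
E
```

```text
t 46.95 tcp [ 0.4286 -0.2091  0.2169] yaw 174.1 w 0.0005 F [-0.9 -0.   0.3]
wrist (496, 324, 33, 35) [ 0.5941 -0.0353] [0.6407 0.0029]
0.3738 0.2493 1.7 62 39 [241. 246.]
0.3728 0.3616 2.3 62 39 [206. 245.]
0.4706 0.2507 0.7 62 42 [242. 215.]
0.4708 0.3624 2.2 59 39 [207. 215.]
```

View pics/fin.png

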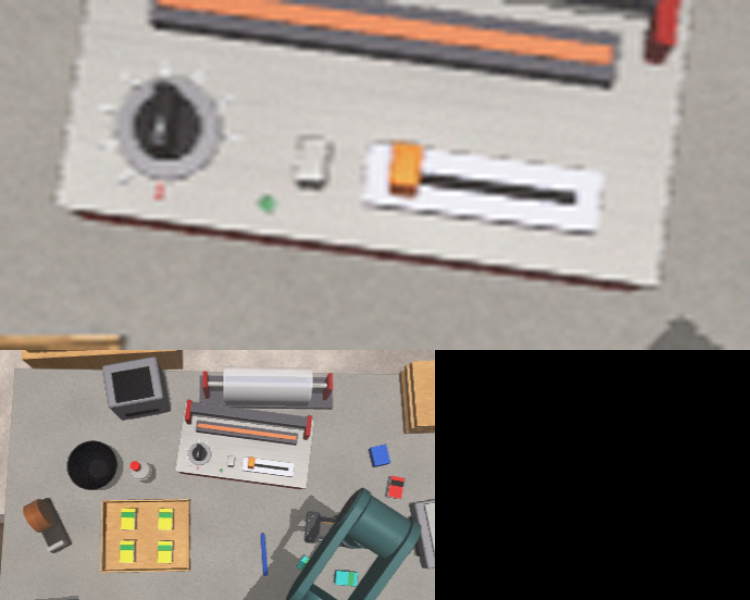

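The final picture shows the dial line at (158,135) pointing at the red mark, the lock at the left end (406,168), and all four yellow tubs in the tray. Handing in.

```bash
python3 -c "
from cell import r
print(r.sign_off())"
```

```text
the job is handed in; nothing more can be done
None
```

The job is handed in with no verdict returned; my last pictures show the dial at its off stop, all four yellow-film tubs flat in the tray, the transport lock home against its left stop, and the reject tub and the other bystanders not visibly moved.

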